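Hold the shutter key turned

ROBOT

A 6-joint arm with a two-finger parallel gripper is mounted at the origin on the work surface. World frame = base frame: x ahead of the robot, y to its left, z up, the work surface at z = 0. Lengths are in m, angles in rad, forces in N, time in s.
With the tool pointing down it reaches from about 0.3 to 0.95 m from the base axis. Payload 3.1 kg.
Tool frame: the origin (TCP) lies between the finger pads; the fingertips stand 25 mm ahead of it and the grasp point (between the pads) lies 6 mm ahead of it; z points along the fingers, y is the direction in which the jaws open and shut (so a half turn about z gives the same grasp; the last joint's range is limited). The gripper opens to 85 mm and grips with 20 to 120 N. Pads are 22 mm wide; open, the fingers measure 114 mm over their backs; the gripper's body (76 mm by 85 mm) begins 54 mm behind the grasp point. The pads swing forward as they close: fully open they stand 13 mm farther back than shut.
Start: joints at [1.081, 0.308, 1.634, -0, 1.2, -0.07], TCP at [0.255, 0.571, 0.256] pointing down, gripper open.
Joint ranges: [-3.06, 3.06], [-0.79, 1.96], [0.05, 2.63], [-1.19, 4.34], [0.05, 2.64], [-2.94, 2.94]. Speed limits (rad/s): [2.79, 2.79, 3.14, 3.14, 3.14, 3.14].

INTERFACE

Orientations are given as [roll, pitch, yaw] about the fixed x, y, z axes, in that order (R = Rz(yaw) Ry(pitch) Rx(roll)).
In Python, from rig import arm gives the robot as it stands.
- The arm moves only by the tool jog_arm, never from a script. Its argument "rows" is a list of rows, each an object of numbers: "gripper": the opening, from 0 (shut) to 1 (fully open); "tx", "ty", "tz": the shift along the tool's x, y, z in m; "roll": the turn about the tool's z in rad. A call has 1 to 20 rows; each row is the pose to reach, as a shift and turn from the pose commanded when the call began, along the tool's axes at that moment; what a row does not reach only later rows make up. A row lasts 1/12 s, in which the tool goes at most 41.7 mm and 7.16 degrees, less where a joint would pass 70% of its speed; a pose out of reach is approached as far as the arm can. A call with a gripper value outside its range is refused whole. The fingers move at their own pace and stop on an object; "force" is the grip in N (left out, the last holds). Time passes only in rows, so rows that repeat a pose let the fingers close. It gives the time, the measured TCP pose, the force and the opening at its end, in the units of the state.
- arm.sense(): the state, without advancing time (a new reading comes with each control period).
- arm.snapshot(name): name is "scene" or "top" or "wrist"; returns a dict with "frame" (480x640x3 uint8, red, green, blue), "depth" (480x640 float32, m along the optical axis (not along the pixel's ray), 0 where there is no reading), "fx", "fy", "cx", "cy" (pixels), "rvec" (rotation vector, rad) and "tvec" (3), from world to camera coordinates, as OpenCV has them. Camera axes: x right, y down, z forward; pixel columns grow to the right and rows downward; lengths in m; the calibration is good to about 2 mm. A picture is of the moment at which its call begins.
- arm.sign_off(): hands the job in, once; it reports no verdict.
Trained networks look in a picture, given as the dict that the camera call returned (one of the last four; its "shot" number tells which), for a name from the list of things; names that differ only in an ending like _2 or _b are one class to them, and where a whole thing is asked for, a point or a joint stands for the part that bears it (a point fixed in the world has none). Each returns a list of dicts, best first, with "confidence" (0 to 1); they miss things now and then, are a little off and sometimes report something else, mostly with a low value. They report only what shows in the picture. A call takes as long as a camera call.
- arm.spot_in(picture, query): "bbox" ([left, top, right, bottom] in pixels, round what is visible of it).
The state is a dict: "clock": time; "q": joint angles; "joint_vel": joint speeds; "tau": joint torques, N m; "tcp_pos": TCP position; "tcp_rot": TCP orientation; "ft_force": force on the tool from outside, world axes, zero at the start; "ft_torque": the same for the moment, N m; "opening": opening from 0.0 (shut) to 1.0 (fully open).
Only numpy, scipy, OpenCV 4.12 (cv2) and the standard library are available. Lean on these libraries where they do the work, as an engineer would, in place of code of your own. Each camera call takes 0.05 s, during which the arm holds its last target.

TASK

Raise the serving-window shutter: take the red-capped key out of the wooden key block, push it fully home into the brass lock of the grey switch box on the ledge, wiggling it past the sticky pins rather than forcing it, and only then turn it a quarter turn clockwise (seen from above) towards the green mark. The lock is sprung and the shutter runs only while the key is kept turned, so finish holding: end with the fingers still gripping the key, fully in and turned. Leave the other two keys in their slots and everything else on the ledge where it stands.

Things in the scene. Friction and masses are not known exactly. Their poses are not given: they have to be found in the camera images.
- key_red: the shutter's key, red plastic cap, 30 g, standing point-down in one of the block's three slots (which one varies). Origin at the blade's point; z up to the cap, x across the blade's width, y through its thickness. Steel blade 10 mm wide, 4 mm thick, 28 mm long to the shoulder (20 x 8 mm, 28 to 33 mm above the point). Same both ways round: half a turn about z makes no difference
- key_red_tip (a point): the point of the red key's blade (the key's origin); the last 4 mm of the blade narrow to it, each side sloping 36 degrees off level, at full thickness
- key_red_grip (a point): where to grip the red key: on its axis, 52 mm above the point, axes as the key's. The cap is 28 mm wide (x), 10 mm thick (y), 32 to 68 mm above the point; grip its two flat faces from above, closing along y. Fingertips 19 mm below this point clear the block, or the lock when the key is home, by 5 mm. It turns the lock with 40 N of grip or more without slipping
- key_blue: an identical key with a blue cap, in another slot of the block; stays there
- key_black: an identical key with a black cap, in another slot of the block; stays there
- keyblock: fixed wooden block 170 x 56 x 40 mm high, origin under its centre, long side along its x. Three slots along its middle at x = -55, 0 and +55 mm, 33 mm deep; each key stands upright on its shoulder, blade down, its width along the block's x, the point 12 mm above the ledge, the cap's middle 62 mm above it. Lift straight up by 30 mm to clear the slot
- switch: the shutter's key switch: fixed grey cast box 90 x 84 x 50 mm on the ledge, fixing lugs 116 mm overall along its y, origin under its centre, z up. Round dark bezel (39 mm) with the brass lock plug in the middle of its top; white mark towards its +x (rest), green mark towards its -y (shutter runs)
- keyway (a point): centre of the keyway's mouth in the brass plug (23 mm across), 56 mm above the ledge on the switch box's axis; z up, out of the lock; turns with the plug. A slot 11.6 mm long along this point's x and 5.6 mm wide along its y (0.8 mm play all round the blade), 34 mm deep, with a 2 mm bevel round the mouth. The key is home when its shoulder rests on the plug, its point 28 mm below this point
- pin0: a round-nosed sticky pin in the lock, 9 mm below the mouth (origin at the middle of its 4.4 mm round nose), standing 3.4 to 4.2 mm into the keyway from its +x end. A push of 5 to 8 N along x slides it back and it stays. Straight down the key jams on it; over 30 N on a pin is forcing. Swing the blade end to end in the keyway, let it sink 1 to 2 mm under a light push (3 N), and repeat
- pin1: a round-nosed sticky pin in the lock, 15 mm below the mouth (origin at the middle of its 4.4 mm round nose), standing 3.4 to 4.2 mm into the keyway from its -x end. A push of 5 to 8 N along x slides it back and it stays. Straight down the key jams on it; over 30 N on a pin is forcing. Swing the blade end to end in the keyway, let it sink 1 to 2 mm under a light push (3 N), and repeat
- pin2: a round-nosed sticky pin in the lock, 21 mm below the mouth (origin at the middle of its 4.4 mm round nose), standing 3.4 to 4.2 mm into the keyway from its +x end. A push of 5 to 8 N along x slides it back and it stays. Straight down the key jams on it; over 30 N on a pin is forcing. Swing the blade end to end in the keyway, let it sink 1 to 2 mm under a light push (3 N), and repeat
- plug (a joint): turn of the lock plug in rad: 0 at rest (keyway along the switch box's x, towards the white mark), growing clockwise seen from above, stop at 1.57 (keyway towards the green mark). A spring brings it back when let go: about 0.01 N m near rest, 0.06 N m at the quarter turn
- press: wooden tortilla press with pale hinges, lever folded over its top, 230 x 210 x 90 mm, 2.6 kg, loose, origin under its middle; bystander
- molcajete: black basalt mortar on three feet with its pestle in it, 200 mm across, about 150 mm high, 4.5 kg, loose, origin under its middle; bystander
- mug: white ceramic mug, 82 mm across, 95 mm high, handle towards its +y, loose, origin under its middle; bystander
- scoop: orange plastic scoop, 205 mm long, 34 mm high, lying with its mouth to its +x, loose; bystander
- saltjar: glass salt jar with a wooden cap, 72 mm across, 110 mm high, loose, origin under its middle; bystander

How it is judged:
By the outcome, as a careful person would: the job done as asked, in the order asked, and still so for the second after the job is handed in, while the arm keeps its last pose, push and grip.
It also fails if it takes over 67 s, if anything falls off the work surface, if the arm or the gripper's body presses on something with over 40 N, if the wrist force passes 120 N, or if a joint passes its speed limit or range.

## Working session

There is one attempt and no reset: what is moved stays moved. The work goes in short steps, Python scripts to look and compute and a tool call to move; the robot and the scene stay as the last step left them, time stands still between calls to the robot, and variables do not carry over. Pictures are saved under pics/ and viewed, and the job is handed in when it is done.

Besides the shell and the picture viewer there is one more tool, called after "Request:" by a JSON object that holds its "method" and its "body". jog_arm: Moves the arm, as the interface text tells. Its arguments: {"type":"object","properties":{"rows":{"type":"array"},"force":{"type":"number"}},"required":["rows"]}

```bash
ls; mkdir -p pics; cat > h.py <<'E'
import numpy as np, cv2
from rig import arm
def save(p,n): cv2.imwrite('pics/'+n+'.png', cv2.cvtColor(p['frame'],cv2.COLOR_RGB2BGR))
def world(p,u,v,d):
    R=cv2.Rodrigues(np.array(p['rvec'],float))[0]
    c=np.array([(u-p['cx'])/p['fx']*d,(v-p['cy'])/p['fy']*d,d])
    return R.T@(c-np.array(p['tvec'],float).ravel())
def atz(p,u,v,z):
    R=cv2.Rodrigues(np.array(p['rvec'],float))[0]
    o=-R.T@np.array(p['tvec'],float).ravel()
    r=R.T@np.array([(u-p['cx'])/p['fx'],(v-p['cy'])/p['fy'],1.])
    return o+r*(z-o[2])/r[2]
def cloud(p):
    v,u=np.mgrid[0:480,0:640]; d=p['depth'].astype(float)
    R=cv2.Rodrigues(np.array(p['rvec'],float))[0]
    c=np.stack([(u-p['cx'])/p['fx']*d,(v-p['cy'])/p['fy']*d,d],-1)
    return (c-np.array(p['tvec'],float).ravel())@R
E
python3 - <<'E'
from h import *
s=arm.sense(); print({k:np.round(v,3) for k,v in s.items()})
for n in ['scene','top','wrist']:
    p=arm.snapshot(n); save(p,n+'0')
    for q in ['key_red','key_blue','key_black','keyblock','switch','keyway']:
        r=arm.spot_in(p,q); print(n,q,[(np.round(x['bbox'],1).tolist(),round(x['confidence'],2)) for x in r[:2]])
print(arm.sense()['clock'])
E
```

```text
pics
{'clock': np.float64(0.0), 'q': array([ 1.081,  0.309,  1.635,  0.   ,  1.2  , -0.07 ]), 'joint_vel': array([-0.   , -0.001, -0.   , -0.001, -0.   , -0.002]), 'tau': array([ 0.0000e+00, -4.1526e+01, -2.7666e+01, -0.0000e+00,  1.1000e-02,
       -0.0000e+00]), 'tcp_pos': array([0.254, 0.57 , 0.255]), 'tcp_rot': array([-3.139, -0.   ,  2.722]), 'ft_force': array([-0.056,  0.617,  0.032]), 'ft_torque': array([ 0.032, -0.041, -0.021]), 'opening': np.float64(0.998)}
scene key_red [([210.3, 202.1, 224.2, 217.6], 0.74)]
scene key_blue [([254.6, 200.8, 266.9, 220.0], 0.53)]
scene key_black [([231.2, 200.2, 243.2, 216.1], 0.72), ([215.9, 258.5, 266.6, 323.5], 0.23)]
scene keyblock [([201.5, 209.5, 273.6, 235.8], 0.93)]
scene switch [([342.9, 234.8, 394.9, 284.6], 0.97)]
scene keyway [([208.9, 202.6, 221.4, 218.2], 0.67)]
top key_red [([445.6, 248.5, 459.2, 257.1], 0.39)]
top key_blue [([413.6, 269.6, 427.1, 276.9], 0.55)]
top key_black [([430.7, 257.7, 442.6, 269.3], 0.61)]
top keyblock [([402.1, 240.5, 467.1, 291.2], 0.83)]
top switch [([275.8, 240.0, 319.2, 289.0], 0.7)]
top keyway [([296.7, 264.8, 298.2, 274.7], 0.52)]
wrist key_red []
wrist key_blue [([99.8, 445.7, 154.0, 479.2], 0.28)]
wrist key_black []
wrist keyblock []
wrist switch [([104.1, 445.7, 152.1, 478.9], 0.55)]
wrist keyway []
1.05
```

View pics/scene0.png

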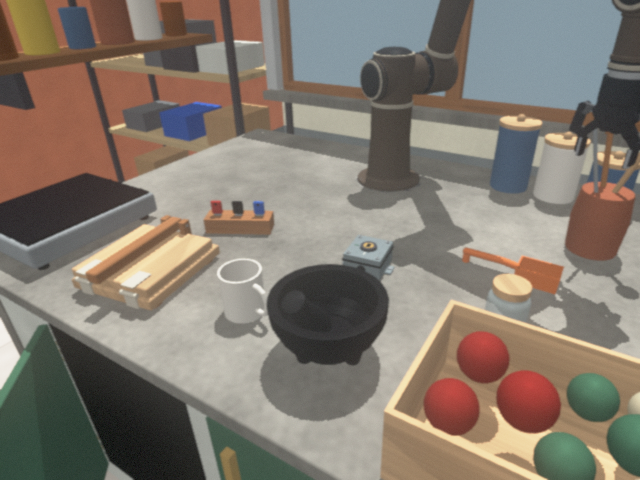

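View pics/top0.png

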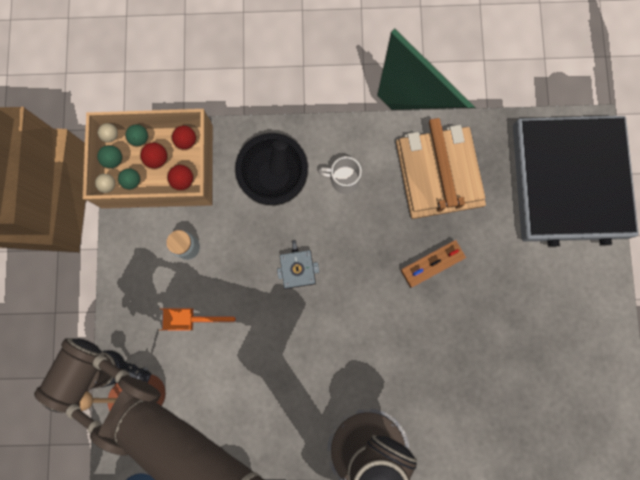

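View pics/wrist0.png

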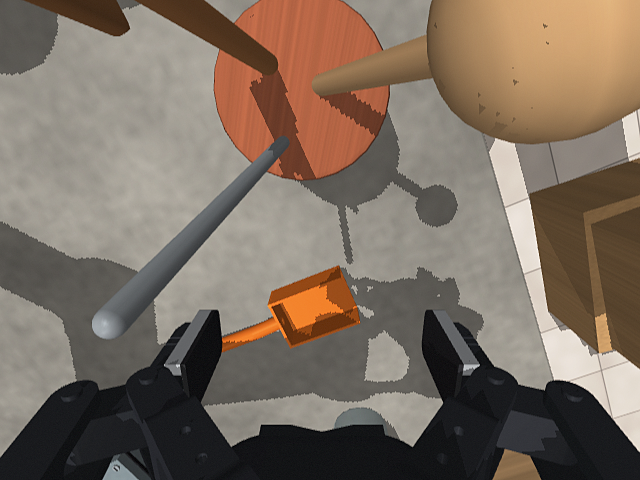

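```bash
python3 - <<'E'
from h import *
p=arm.snapshot('top')
C=cloud(p)
print(p['fx'],p['tvec'],p['rvec'])
for n,u,v,z in [('red',452.4,252.8,.08),('blue',420.3,273.2,.08),('black',436.6,263.5,.08),('blk',434.6,265.8,.04),('sw',297.5,264.5,.05),('kw',297.4,269.7,.056)]:
    print(n,np.round(atz(p,u,v,z),4),np.round(C[int(v),int(u)],4))
w=arm.snapshot('wrist'); R=cv2.Rodrigues(np.array(w['rvec']))[0]; print('wristcam',-R.T@np.array(w['tvec']).ravel(),R, w['fx'],arm.sense()['tcp_pos'])
E
```

```text
579.7186218245317 [0.14605948 0.57025736 1.54888366] [ 2.10687311 -2.16000691  0.13969081]
red [ 0.5166 -0.238   0.08  ] [ 0.5197 -0.2387  0.0724]
blue [ 0.4644 -0.1501  0.08  ] [ 0.4651 -0.1497  0.0779]
black [ 0.4891 -0.1945  0.08  ] [ 0.4904 -0.1929  0.0808]
blk [ 0.487  -0.1965  0.04  ] [ 0.4854 -0.1877  0.0786]
sw [0.499  0.1766 0.05  ] [0.4997 0.1776 0.0569]
kw [0.4843 0.1769 0.056 ] [0.486  0.1778 0.0582]
wristcam [0.17724626 0.60568755 0.37336556] [[ 0.40736202  0.91326591  0.00124891]
 [ 0.86454421 -0.38606969  0.32173515]
 [ 0.29431191 -0.12998294 -0.94682888]] 354.0141106379728 [0.2547498  0.57074452 0.25629381]
```

The scene view shows the block at about (238,222), with red, black and blue caps from left to right, and the switch at (368,255). The top view agrees: red (452,253), switch (297,265). The crock's utensils are close to the gripper, so I'll check how high they reach before moving.

```bash
python3 - <<'E'
from h import *
p=arm.snapshot('wrist'); C=cloud(p)
for u,v in [(108,322),(200,230),(500,60),(330,80),(60,5),(310,310)]: print(u,v,np.round(C[v,u],3))
E
```

```text
108 322 [0.197 0.543 0.302]
200 230 [0.192 0.555 0.261]
500 60 [0.18  0.634 0.314]
330 80 [0.162 0.617 0.184]
60 5 [0.136 0.566 0.29 ]
310 310 [0.367 0.506 0.002]
```

Request:
{"method": "jog_arm", "body": {"rows": [{"tz": -0.04}, {"tz": -0.08}, {"tz": -0.1}]}}

```text
$.rows[0]: bad value
```

Request:
{"method": "jog_arm", "body": {"rows": [{"gripper": 1, "tx": 0, "ty": 0, "tz": -0.04, "roll": 0}, {"gripper": 1, "tx": 0, "ty": 0, "tz": -0.08, "roll": 0}, {"gripper": 1, "tx": 0, "ty": 0, "tz": -0.09, "roll": 0}]}}

```text
clock: 1.45
tcp_pos: [0.2561, 0.5733, 0.3538]
tcp_rot: [3.13, 0.001, 2.722]
ft_force: [-0.6, 1.2, 0.7]
opening: 0.998
```

Request:
{"method": "jog_arm", "body": {"rows": [{"gripper": 1, "tx": -0.03, "ty": -0.022, "tz": 0, "roll": 0.06}, {"gripper": 1, "tx": -0.06, "ty": -0.043, "tz": 0, "roll": 0.12}, {"gripper": 1, "tx": -0.09, "ty": -0.065, "tz": 0, "roll": 0.18}, {"gripper": 1, "tx": -0.12, "ty": -0.086, "tz": 0, "roll": 0.24}, {"gripper": 1, "tx": -0.15, "ty": -0.108, "tz": 0.01, "roll": 0.3}, {"gripper": 1, "tx": -0.18, "ty": -0.129, "tz": 0.02, "roll": 0.36}, {"gripper": 1, "tx": -0.21, "ty": -0.151, "tz": 0.03, "roll": 0.42}, {"gripper": 1, "tx": -0.24, "ty": -0.172, "tz": 0.04, "roll": 0.48}, {"gripper": 1, "tx": -0.27, "ty": -0.194, "tz": 0.05, "roll": 0.54}, {"gripper": 1, "tx": -0.3, "ty": -0.216, "tz": 0.06, "roll": 0.6}, {"gripper": 1, "tx": -0.33, "ty": -0.237, "tz": 0.07, "roll": 0.62}, {"gripper": 1, "tx": -0.34, "ty": -0.25, "tz": 0.07, "roll": 0.62}, {"gripper": 1, "tx": -0.34, "ty": -0.25, "tz": 0.07, "roll": 0.62}]}}

```text
clock: 2.53
tcp_pos: [0.4642, 0.2006, 0.2756]
tcp_rot: [-3.14, 0.001, 2.097]
ft_force: [-0.3, 0.6, 1.0]
opening: 1.004
```

```bash
python3 - <<'E'
from h import *
p=arm.snapshot('wrist'); C=cloud(p); save(p,'w1'); np.save('w1C.npy',C); import pickle; pickle.dump(p,open('w1.pkl','wb'))
s=arm.sense(); print(s['clock'],s['tcp_pos'],s['tcp_rot'],s['q'])
for q in ['switch','keyway','plug']:
    r=arm.spot_in(p,q); print(q,[(np.round(x['bbox'],1).tolist(),round(x['confidence'],2)) for x in r[:2]])
E
```

```text
2.5833 [0.4638472  0.20246328 0.27615676] [-3.14148939e+00 -2.97057793e-04  2.09815210e+00] [ 3.25347033e-01  5.78057874e-02  1.88828319e+00  2.90500233e-04
  1.19566445e+00 -2.02115218e-01]
switch [([272.4, 169.5, 399.7, 285.3], 0.93)]
keyway [([319.2, 226.2, 341.3, 248.5], 0.54), ([408.2, 375.6, 438.2, 435.8], 0.52)]
plug [([322.9, 226.0, 341.6, 251.7], 0.68)]
```

View pics/w1.png

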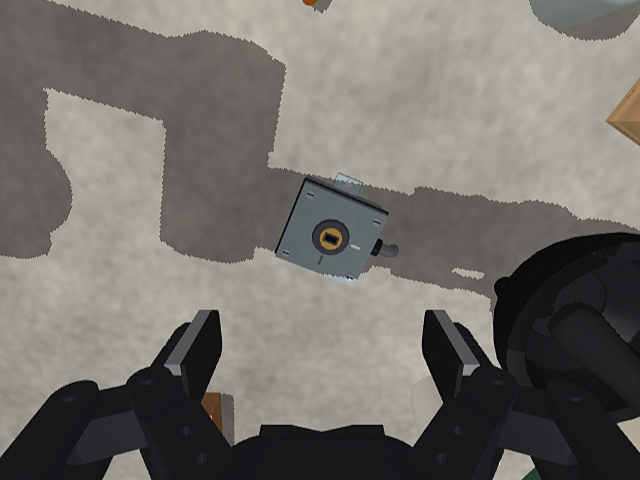

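The wrist view shows the switch. Its plug is near (331,237), the white mark at (355,247) and the green mark at (321,261). Next I'll measure the plug centre and the box's orientation.

```bash
python3 - <<'E'
from h import *
import pickle
p=pickle.load(open('w1.pkl','rb')); C=cloud(p); f=p['frame']
hsv=cv2.cvtColor(f,cv2.COLOR_RGB2HSV)
cv2.imwrite('pics/w1z.png',cv2.resize(cv2.cvtColor(f[165:295,265:405],cv2.COLOR_RGB2BGR),None,fx=5,fy=4.6,interpolation=cv2.INTER_NEAREST))
# brass
m=((hsv[...,0]>12)&(hsv[...,0]<32)&(hsv[...,1]>110)).astype(np.uint8); m[:205]=0;m[270:]=0;m[:,:300]=0;m[:,365:]=0
c,_=cv2.findContours(m,cv2.RETR_EXTERNAL,cv2.CHAIN_APPROX_NONE); c=max(c,key=cv2.contourArea); h=cv2.convexHull(c)
e=cv2.fitEllipse(h); print('brass',e); print(atz(p,*e[0],.056)); print('depth z',C[int(e[0][1])-8,int(e[0][0])-8])
mm=np.zeros_like(m); cv2.fillPoly(mm,[h],1); mm=cv2.erode(mm,np.ones((3,3)))
d=mm&((f.max(2)<75).astype(np.uint8))
v,u=np.nonzero(d); P=np.array([atz(p,a,b,.056)[:2] for a,b in zip(u,v)]); print('slot',len(u),P.mean(0)); 
r=cv2.minAreaRect((P*1e4).astype(np.float32)); print(r)
# dark bezel
b=(f.max(2)<75).astype(np.uint8)
# box top: depth height
t=((abs(C[...,2]-.05)<.006)).astype(np.uint8)
t[:150]=0;t[300:]=0;t[:,:260]=0;t[:,410:]=0
t=cv2.morphologyEx(t,cv2.MORPH_OPEN,np.ones((9,9)))
Q=C[t>0][:,:2]; r=cv2.minAreaRect((Q*1e3).astype(np.float32)); print('box',r, np.median(C[t>0][:,2]))
# marks
w=((hsv[...,1]<40)&(hsv[...,2]>190)).astype(np.uint8); g=((hsv[...,0]>45)&(hsv[...,0]<85)&(hsv[...,1]>90)).astype(np.uint8)
for n,k in (('white',w),('green',g)):
    k[:225]=0;k[275:]=0;k[:,:300]=0;k[:,368:]=0
    v,u=np.nonzero(k); print(n,len(u),u.mean(),v.mean(),atz(p,u.mean(),v.mean(),.05))
E
```

```text
brass ((330.4312744140625, 238.2556610107422), (21.521682739257812, 21.926231384277344), 78.22921752929688)
[0.48498547 0.18054034 0.056     ]
depth z [0.47341239 0.18361597 0.05541311]
slot 124 [0.4851184  0.18022115]
((4851.658203125, 1802.424072265625), (150.44769287109375, 85.6573486328125), 7.308542251586914)
box ((485.06109619140625, 180.51751708984375), (90.05541229248047, 84.51243591308594), 7.298715114593506) 0.04916939545410492
white 1 324.0 274.0 [0.50056264 0.14117501 0.05      ]
green 18 320.3888888888889 258.6111111111111 [0.48848411 0.15438851 0.05      ]
```

View pics/w1z.png

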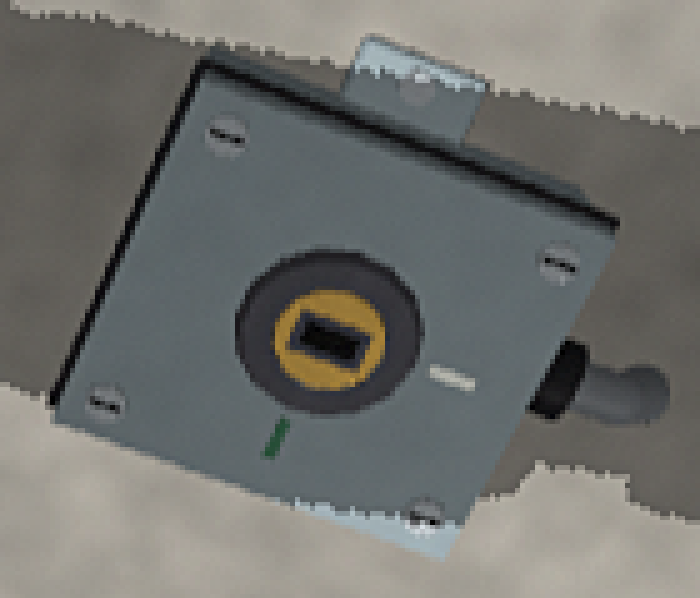

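Request:
{"method": "jog_arm", "body": {"rows": [{"gripper": 1, "tx": -0.036, "ty": -0.017, "tz": 0, "roll": 0}, {"gripper": 1, "tx": -0.072, "ty": -0.034, "tz": 0, "roll": 0}, {"gripper": 1, "tx": -0.108, "ty": -0.052, "tz": 0, "roll": 0}, {"gripper": 1, "tx": -0.144, "ty": -0.069, "tz": 0, "roll": 0}, {"gripper": 1, "tx": -0.18, "ty": -0.087, "tz": 0, "roll": 0}, {"gripper": 1, "tx": -0.216, "ty": -0.104, "tz": 0, "roll": 0}, {"gripper": 1, "tx": -0.252, "ty": -0.121, "tz": 0, "roll": 0}, {"gripper": 1, "tx": -0.288, "ty": -0.138, "tz": 0, "roll": 0}, {"gripper": 1, "tx": -0.324, "ty": -0.155, "tz": 0, "roll": 0}, {"gripper": 1, "tx": -0.36, "ty": -0.172, "tz": 0, "roll": 0}, {"gripper": 1, "tx": -0.364, "ty": -0.174, "tz": 0, "roll": 0}, {"gripper": 1, "tx": -0.364, "ty": -0.174, "tz": 0, "roll": 0}, {"gripper": 1, "tx": -0.364, "ty": -0.174, "tz": 0, "roll": 0}]}}

```text
clock: 3.82
tcp_pos: [0.498, -0.1969, 0.2763]
tcp_rot: [3.141, -0.001, 2.102]
ft_force: [0.4, 0.6, 0.2]
opening: 1.0
```

```bash
cat > k.py <<'E'
from h import *
import sys
n=sys.argv[1]
p=arm.snapshot('wrist'); C=cloud(p); save(p,n)
s=arm.sense(); print(s['clock'],s['tcp_pos'],s['tcp_rot'],s['q'],s['opening'])
f=p['frame']; hsv=cv2.cvtColor(f,cv2.COLOR_RGB2HSV)
for q in ['key_red','key_blue','key_black','keyblock']:
    r=arm.spot_in(p,q); print(q,[(np.round(x['bbox'],1).tolist(),round(x['confidence'],2)) for x in r[:2]])
    if not r or q in('keyblock','key_black'): continue
    a,b,c,d=[int(x) for x in r[0]['bbox']]; M=np.zeros((480,640),bool); M[max(b-4,0):d+5,max(a-4,0):c+5]=1
    H=hsv[...,0]; hm=((H<8)|(H>172)) if q=='key_red' else ((H>105)&(H<130))
    M&=hm&(hsv[...,1]>110)
    z=C[M][:,2]; print(' n',M.sum(),'z',np.percentile(z,[5,50,95]))
    T=M&(abs(C[...,2]-np.percentile(z,95))<.003); v,u=np.nonzero(T)
    P=np.array([atz(p,i,j,.08)[:2] for i,j in zip(u,v)]); rr=cv2.minAreaRect((P*1e4).astype(np.float32)); print(' top',len(u),P.mean(0),rr)
t=(abs(C[...,2]-.04)<.004).astype(np.uint8); t=cv2.morphologyEx(t,cv2.MORPH_OPEN,np.ones((3,3)))
a,b,c,d=[int(x) for x in arm.spot_in(p,'keyblock')[0]['bbox']]; M=np.zeros((480,640),np.uint8); M[max(b-5,0):d+5,max(a-5,0):c+5]=1
Q=C[(t&M)>0][:,:2]; print('block',len(Q),cv2.minAreaRect((Q*1e3).astype(np.float32)))
E
python3 k.py w2
```

```text
3.8667 [ 0.4978547  -0.19636248  0.27623117] [ 3.14123956e+00 -1.01367936e-03  2.10346252e+00] [-4.57521744e-01  1.16374979e-01  1.82441389e+00  9.12827453e-04
  1.20145781e+00 -9.90517571e-01] 1.0010694892805325
key_red [([311.9, 240.5, 322.8, 278.3], 0.78), ([309.4, 190.7, 325.7, 225.2], 0.74)]
 n 346 z [0.05330436 0.07761643 0.07968367]
 top 216 [ 0.51616956 -0.23974535] ((5161.611328125, -2397.931396484375), (91.32681274414062, 261.1407470703125), 27.114187240600586)
key_blue [([315.9, 129.0, 328.6, 162.9], 0.65), ([311.0, 241.4, 323.3, 279.8], 0.63)]
 n 345 z [0.07579806 0.07846729 0.08003094]
 top 290 [ 0.46692297 -0.1431954 ] ((4669.47705078125, -1432.31494140625), (89.68392944335938, 267.7520751953125), 27.80752944946289)
key_black [([311.3, 190.3, 329.8, 224.5], 0.84)]
keyblock [([292.4, 108.3, 354.4, 280.7], 0.57), ([314.0, 190.6, 325.8, 224.9], 0.49)]
block 8008 ((492.0838928222656, -192.59530639648438), (56.07149124145508, 170.31553649902344), 27.019487380981445)
```

View pics/w2.png

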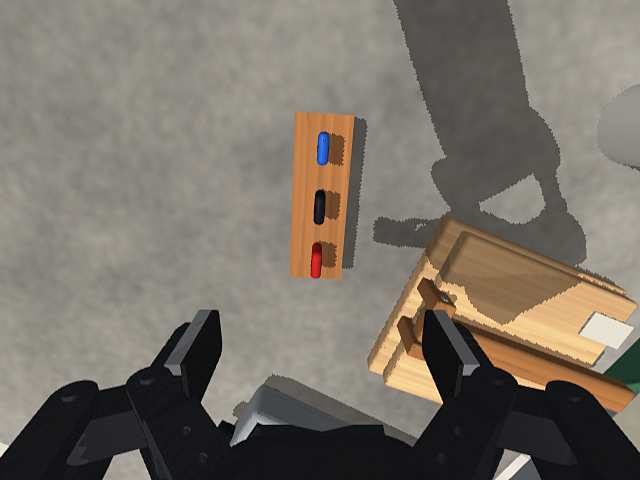

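```bash
python3 - <<'E'
from h import *
p=arm.snapshot('wrist'); C=cloud(p); s=arm.sense(); print(s['tcp_pos'],s['tcp_rot'])
t=np.array([.5167,-.2412]); y=2.0424; X=np.array([np.cos(y),np.sin(y)]); Y=np.array([np.sin(y),-np.cos(y)])
d=C[...,:2]-t; a=d@X; b=d@Y; z=C[...,2]
g=np.array(s['tcp_pos'])[:2]; yc=s['tcp_rot'][2]; e=t-g
print('move tx,ty',e@[np.cos(yc),np.sin(yc)],e@[np.sin(yc),-np.cos(yc)],'roll',yc-y)
M=(z>.045)&(abs(a)<.05)&(p['depth']>.18)&(b>.025); print('press near +y: b min',np.percentile(b[M],[0,1,5]) if M.any() else None)
M=(z>.045)&(z<.2)&(p['depth']>.18)&(np.hypot(a,b)<.1)&(b>.02); print(M.sum(), [ (round(a[i],3),round(b[i],3),round(z[i],3)) for i in list(zip(*np.nonzero(M)))[::max(1,M.sum()//8)]])
E
```

```text
[ 0.49778333 -0.19698669  0.27638265] [3.14144864e+00 6.14757030e-05 2.10358264e+00]
move tx,ty -0.047693576642393765 -0.006162783719063075 roll 0.061182635939708074
press near +y: b min [0.11213273 0.11656679 0.1298477 ]
0 []
```

Request:
{"method": "jog_arm", "body": {"rows": [{"gripper": 0.5, "tx": -0.024, "ty": -0.003, "tz": 0.03, "roll": 0.03}, {"gripper": 0.5, "tx": -0.048, "ty": -0.006, "tz": 0.06, "roll": 0.061}, {"gripper": 0.5, "tx": -0.048, "ty": -0.006, "tz": 0.09, "roll": 0.061}, {"gripper": 0.5, "tx": -0.048, "ty": -0.006, "tz": 0.11, "roll": 0.061}, {"gripper": 0.5, "tx": -0.048, "ty": -0.006, "tz": 0.12, "roll": 0.061}, {"gripper": 0.5, "tx": -0.048, "ty": -0.006, "tz": 0.12, "roll": 0.061}, {"gripper": 0.5, "tx": -0.048, "ty": -0.006, "tz": 0.12, "roll": 0.061}]}}

```text
clock: 4.75
tcp_pos: [0.5169, -0.2422, 0.1564]
tcp_rot: [-3.141, -0.0, 2.041]
ft_force: [0.2, -0.3, 1.6]
opening: 0.497
```

```bash
python3 k.py w3
```

```text
4.8 [ 0.51775808 -0.24270741  0.1576191 ] [3.14032139e+00 1.89060253e-03 2.04136036e+00] [-5.14503196e-01  3.19514698e-01  1.83807383e+00  1.71008427e-05
  9.81725906e-01 -9.85077914e-01] 0.5027265592244898
key_red [([315.1, 232.6, 332.6, 289.0], 0.9)]
 n 852 z [0.05475932 0.0779545  0.0796697 ]
 top 564 [ 0.51646365 -0.24034622] ((5165.3740234375, -2405.569580078125), (90.11542510986328, 263.7995300292969), 26.981616973876953)
key_blue [([314.7, 35.8, 333.9, 97.0], 0.57)]
 n 1134 z [0.07536055 0.07861262 0.08014418]
 top 925 [ 0.46731436 -0.14401876] ((4675.79931640625, -1444.3099365234375), (90.48553466796875, 264.7305603027344), 27.571487426757812)
key_black [([314.5, 150.2, 335.4, 200.9], 0.56)]
keyblock [([278.3, 18.8, 370.0, 289.9], 0.81)]
block 20153 ((492.2843017578125, -192.8578643798828), (56.36929702758789, 170.46046447753906), 26.91876220703125)
```

View pics/w3.png

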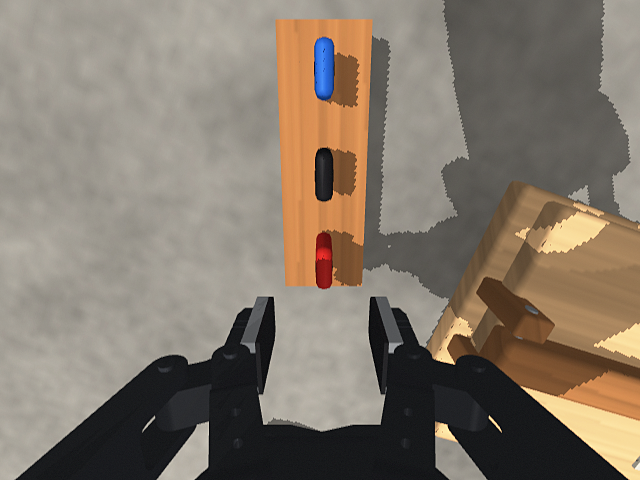

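Red cap at (323,260), centred between the fingers. I'll go down and grip.

Request:
{"method": "jog_arm", "body": {"force": 60, "rows": [{"gripper": 0.5, "tx": 0.001, "ty": 0, "tz": 0.03, "roll": 0}, {"gripper": 0.5, "tx": 0.001, "ty": 0, "tz": 0.06, "roll": 0}, {"gripper": 0.5, "tx": 0.001, "ty": 0, "tz": 0.08, "roll": 0}, {"gripper": 0.5, "tx": 0.001, "ty": 0, "tz": 0.087, "roll": 0}, {"gripper": 0.5, "tx": 0.001, "ty": 0, "tz": 0.087, "roll": 0}, {"gripper": 0.5, "tx": 0.001, "ty": 0, "tz": 0.087, "roll": 0}]}}

```text
clock: 5.55
tcp_pos: [0.5169, -0.242, 0.07]
tcp_rot: [3.141, 0.001, 2.041]
ft_force: [0.1, -0.1, 0.9]
opening: 0.501
```

Request:
{"method": "jog_arm", "body": {"force": 60, "rows": [{"gripper": 0, "tx": 0, "ty": 0, "tz": 0, "roll": 0}, {"gripper": 0, "tx": 0, "ty": 0, "tz": 0, "roll": 0}, {"gripper": 0, "tx": 0, "ty": 0, "tz": 0, "roll": 0}, {"gripper": 0, "tx": 0, "ty": 0, "tz": 0, "roll": 0}, {"gripper": 0, "tx": 0, "ty": 0, "tz": 0, "roll": 0}, {"gripper": 0, "tx": 0, "ty": 0, "tz": 0, "roll": 0}, {"gripper": 0, "tx": 0, "ty": 0, "tz": 0, "roll": 0}, {"gripper": 0, "tx": 0, "ty": 0, "tz": 0, "roll": 0}]}}

```text
clock: 6.22
tcp_pos: [0.5176, -0.2424, 0.0711]
tcp_rot: [3.14, 0.003, 2.041]
ft_force: [-0.2, 0.3, 5.6]
opening: 0.106
```

```bash
python3 - <<'E'
from h import *
s=arm.sense(); print({k:np.round(v,4) for k,v in s.items()})
p=arm.snapshot('wrist'); save(p,'w4')
E
```

```text
{'clock': np.float64(6.2167), 'q': array([-5.1420e-01,  4.4750e-01,  1.8727e+00, -1.0000e-04,  8.1830e-01,
       -9.8420e-01]), 'joint_vel': array([ 0.0008,  0.0011, -0.0002, -0.0001, -0.0001,  0.    ]), 'tau': array([-1.48000e-02, -3.71947e+01, -1.91076e+01,  1.39000e-02,
       -2.22600e-01,  8.00000e-04]), 'tcp_pos': array([ 0.5176, -0.2424,  0.0711]), 'tcp_rot': array([3.1399e+00, 2.6000e-03, 2.0408e+00]), 'ft_force': array([-0.1715,  0.3291,  5.5729]), 'ft_torque': array([ 0.0513,  0.0776, -0.0315]), 'opening': np.float64(0.1056)}
```

View pics/w4.png

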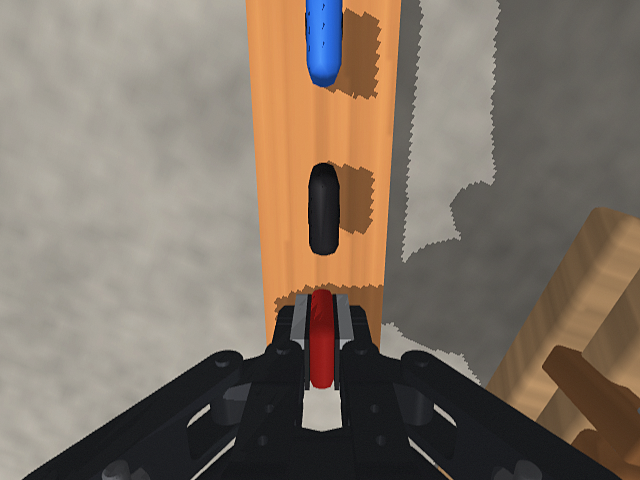

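Request:
{"method": "jog_arm", "body": {"rows": [{"gripper": 0, "tx": 0, "ty": 0, "tz": -0.012, "roll": 0}, {"gripper": 0, "tx": 0, "ty": 0, "tz": -0.03, "roll": 0}, {"gripper": 0, "tx": 0, "ty": 0, "tz": -0.05, "roll": 0}, {"gripper": 0, "tx": 0, "ty": 0, "tz": -0.08, "roll": 0}, {"gripper": 0, "tx": 0, "ty": 0, "tz": -0.11, "roll": 0}, {"gripper": 0, "tx": 0, "ty": 0, "tz": -0.12, "roll": 0}, {"gripper": 0, "tx": 0, "ty": 0, "tz": -0.12, "roll": 0}]}}

```text
clock: 6.85
tcp_pos: [0.5185, -0.2429, 0.1935]
tcp_rot: [3.137, 0.006, 2.041]
ft_force: [0.7, 0.3, -0.3]
opening: 0.11
```

```bash
python3 - <<'E'
from h import *
s=arm.sense(); print({k:np.round(v,4) for k,v in s.items()})
p=arm.snapshot('wrist'); save(p,'w5')
p=arm.snapshot('scene'); save(p,'s5')
t=np.array([.485,.1803]); g=np.array(s['tcp_pos'])[:2]; yc=s['tcp_rot'][2]; e=t-g
X=np.array([np.cos(yc),np.sin(yc)]);Y=np.array([np.sin(yc),-np.cos(yc)])
print(e@X,e@Y,'roll',yc-(.1275+np.pi))
im=cv2.imread('pics/s5.png')[150:290,170:410]; cv2.imwrite('pics/s5z.png',cv2.resize(im,None,fx=3.3,fy=3.3))
E
```

```text
{'clock': np.float64(6.85), 'q': array([-5.1410e-01,  2.7220e-01,  1.8171e+00, -1.0000e-04,  1.0445e+00,
       -9.8420e-01]), 'joint_vel': array([-0.0009,  0.0507,  0.0543, -0.0016, -0.0318, -0.001 ]), 'tau': array([ 7.53000e-02, -3.77639e+01, -2.49338e+01,  9.00000e-04,
        2.49600e-01,  0.00000e+00]), 'tcp_pos': array([ 0.5185, -0.2429,  0.1935]), 'tcp_rot': array([3.1374, 0.0065, 2.0409]), 'ft_force': array([ 0.7333,  0.2768, -0.3222]), 'ft_torque': array([-0.01  ,  0.0073,  0.0279]), 'opening': np.float64(0.1103)}
0.39247906878959404 0.16182063472043365 roll -1.228216736180157
```

View pics/w5.png

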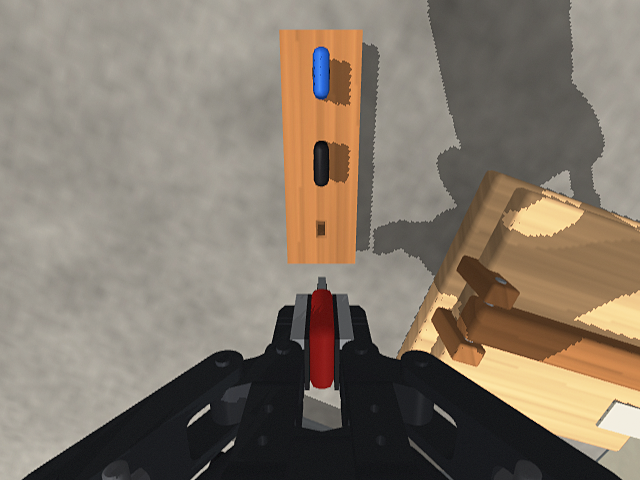

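View pics/s5z.png

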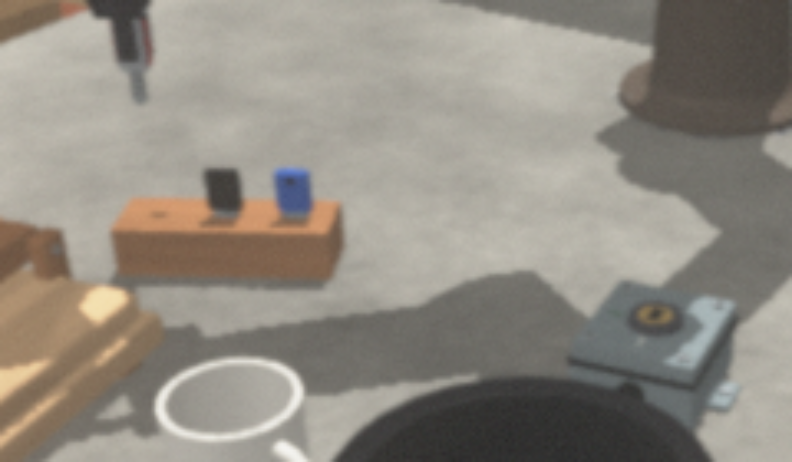

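```bash
python3 - <<'E'
from h import *
p=arm.snapshot('wrist'); f=p['frame']; s=arm.sense(); print(s['tcp_pos'],s['tcp_rot'])
sub=f[218:240,312:330].max(2); m=sub<120
v,u=np.nonzero(m); print(len(u),u.min()+312,u.max()+312,v.min()+218,v.max()+218); 
uc=(u.min()+u.max()+1)/2+312-.5; vc=(v.min()+v.max()+1)/2+218-.5
w=atz(p,uc,vc,.04); print('slot',w)
t=np.array([.5176,-.2424]); y=2.041; e=w[:2]-t
print('slot rel grip TCP, tool x,y',e@[np.cos(y),np.sin(y)],e@[np.sin(y),-np.cos(y)])
# tip projection guess: TCP + 59mm z
E
```

```text
[ 0.51507907 -0.24097903  0.1877881 ] [-3.13988151e+00 -2.50485594e-03  2.04081065e+00]
82 320 327 228 239
slot [ 0.51642534 -0.24104237  0.04      ]
slot rel grip TCP, tool x,y 0.0017424962273525518 -0.00043208160337698787
```

Request:
{"method": "jog_arm", "body": {"rows": [{"gripper": 0, "tx": 0.033, "ty": 0.014, "tz": 0, "roll": -0.1}, {"gripper": 0, "tx": 0.066, "ty": 0.028, "tz": 0, "roll": -0.2}, {"gripper": 0, "tx": 0.099, "ty": 0.042, "tz": 0, "roll": -0.3}, {"gripper": 0, "tx": 0.132, "ty": 0.056, "tz": 0, "roll": -0.41}, {"gripper": 0, "tx": 0.165, "ty": 0.07, "tz": 0, "roll": -0.52}, {"gripper": 0, "tx": 0.198, "ty": 0.083, "tz": 0, "roll": -0.63}, {"gripper": 0, "tx": 0.231, "ty": 0.097, "tz": 0, "roll": -0.74}, {"gripper": 0, "tx": 0.264, "ty": 0.111, "tz": 0, "roll": -0.85}, {"gripper": 0, "tx": 0.297, "ty": 0.125, "tz": 0, "roll": -0.96}, {"gripper": 0, "tx": 0.33, "ty": 0.139, "tz": 0, "roll": -1.06}, {"gripper": 0, "tx": 0.363, "ty": 0.153, "tz": 0, "roll": -1.16}, {"gripper": 0, "tx": 0.385, "ty": 0.162, "tz": 0, "roll": -1.228}, {"gripper": 0, "tx": 0.391, "ty": 0.164, "tz": 0, "roll": -1.228}, {"gripper": 0, "tx": 0.391, "ty": 0.164, "tz": 0, "roll": -1.228}, {"gripper": 0, "tx": 0.391, "ty": 0.164, "tz": 0, "roll": -1.228}, {"gripper": 0, "tx": 0.391, "ty": 0.164, "tz": 0, "roll": -1.228}]}}

```text
clock: 8.33
tcp_pos: [0.4849, 0.1799, 0.1882]
tcp_rot: [-3.141, -0.002, -3.016]
ft_force: [-0.1, -0.2, -0.3]
opening: 0.107
```

```bash
python3 - <<'E'
from h import *
import pickle
s=arm.sense(); print(s['clock'],s['tcp_pos'],s['tcp_rot'],s['q'],s['ft_force'])
p=arm.snapshot('wrist'); save(p,'w6'); pickle.dump(p,open('w6.pkl','wb'))
p=arm.snapshot('scene'); save(p,'s6'); im=cv2.imread('pics/s6.png')[170:300,300:440]; cv2.imwrite('pics/s6z.png',cv2.resize(im,None,fx=4.5,fy=4.5))
E
```

```text
8.3333 [0.48485319 0.17990047 0.18816841] [-3.14059686e+00 -2.29804421e-03 -3.01586515e+00] [ 2.71450974e-01  1.82320770e-01  1.94185323e+00 -7.64698607e-04
  1.01983707e+00 -1.42467289e+00] [-0.14892434 -0.22407281 -0.33064883]
```

View pics/w6.png

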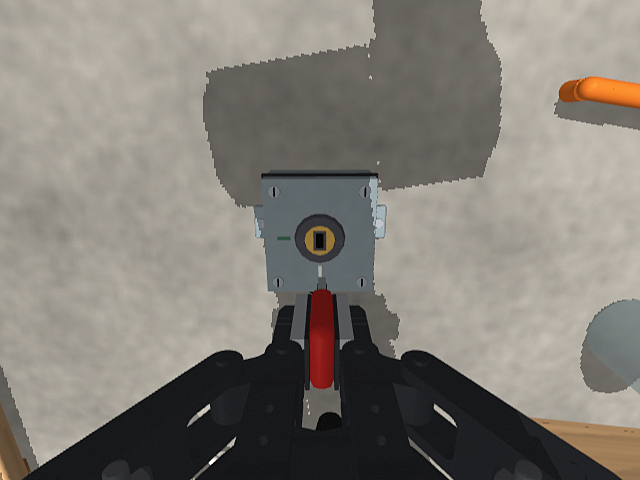

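View pics/s6z.png

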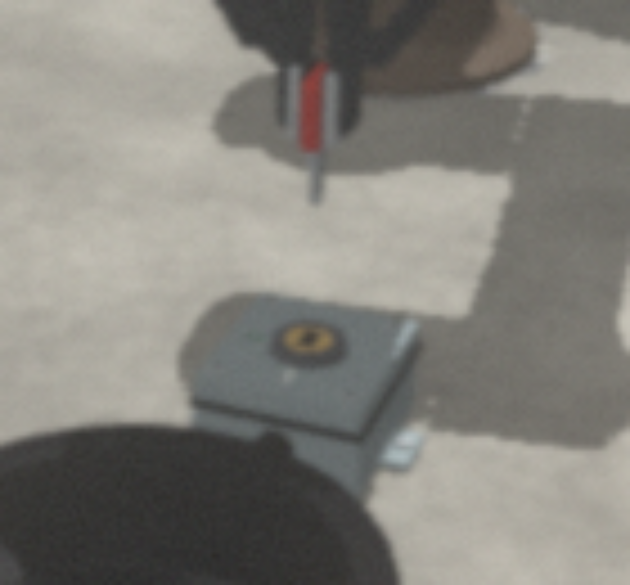

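```bash
cat > m.py <<'E'
from h import *
import pickle,sys
p=pickle.load(open(sys.argv[1],'rb')); C=cloud(p); f=p['frame']; hsv=cv2.cvtColor(f,cv2.COLOR_RGB2HSV)
m=((hsv[...,0]>12)&(hsv[...,0]<32)&(hsv[...,1]>110)).astype(np.uint8)
v0,v1,u0,u1=map(int,sys.argv[2:6]); k=np.zeros_like(m); k[v0:v1,u0:u1]=1; m&=k
c,_=cv2.findContours(m,cv2.RETR_EXTERNAL,cv2.CHAIN_APPROX_NONE); c=max(c,key=cv2.contourArea); h=cv2.convexHull(c)
e=cv2.fitEllipse(h); print('brass',e,atz(p,*e[0],.056))
t=((abs(C[...,2]-.05)<.003)).astype(np.uint8); t[:,:200]=0;t[:,440:]=0;t[:150]=0
t=cv2.morphologyEx(t,cv2.MORPH_OPEN,np.ones((9,9))); Q=C[t>0][:,:2]; print('box',cv2.minAreaRect((Q*1e3).astype(np.float32)))
R=cv2.Rodrigues(np.array(p['rvec']))[0]
def proj(w): c=R@w+np.array(p['tvec']).ravel(); return [c[0]/c[2]*p['fx']+p['cx'],c[1]/c[2]*p['fy']+p['cy'],c[2]]
T=np.array(eval(sys.argv[6])); 
print('tip px',proj(T-[0,0,.059]),'shoulder',proj(T-[0,0,.031]),'grip',proj(T-[0,0,.006]))
a=f[v0-10:v1+60,u0-15:u1+15]; cv2.imwrite('pics/'+sys.argv[7]+'.png',cv2.resize(cv2.cvtColor(a,cv2.COLOR_RGB2BGR),None,fx=5,fy=5,interpolation=cv2.INTER_NEAREST)); print(v0-10,u0-15)
E
python3 m.py w6.pkl 215 265 295 345 '[.4849,.1799,.1882]' w6z
```

```text
brass ((319.35113525390625, 239.84158325195312), (28.66090202331543, 30.496559143066406), 89.75227355957031) [0.48475226 0.17982043 0.056     ]
box ((485.09375, 179.826171875), (90.47110748291016, 84.1456069946289), 7.274431228637695)
tip px [np.float64(318.8386052374558), np.float64(282.85761375418446), np.float64(0.19398346271295888)] shoulder [np.float64(318.48124551683344), np.float64(308.61145308874535), np.float64(0.1674594075478461)] grip [np.float64(318.050756360459), np.float64(339.6355107224159), np.float64(0.14377721543613828)]
205 280
```

View pics/w6z.png

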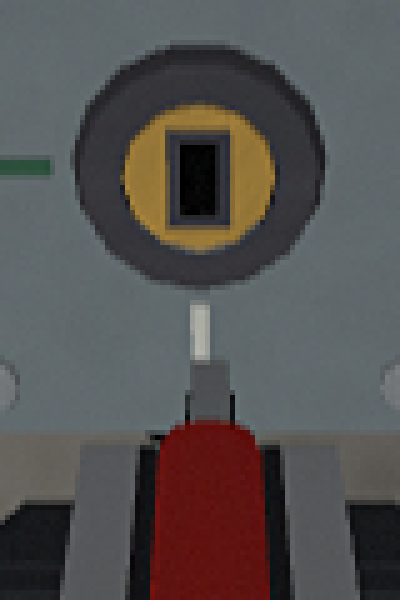

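Request:
{"method": "jog_arm", "body": {"rows": [{"gripper": 0, "tx": 0, "ty": -0.001, "tz": 0.02, "roll": 0}, {"gripper": 0, "tx": 0, "ty": -0.0015, "tz": 0.04, "roll": 0}, {"gripper": 0, "tx": 0, "ty": -0.0015, "tz": 0.055, "roll": 0}, {"gripper": 0, "tx": 0, "ty": -0.0015, "tz": 0.06, "roll": 0}, {"gripper": 0, "tx": 0, "ty": -0.0015, "tz": 0.06, "roll": 0}, {"gripper": 0, "tx": 0, "ty": -0.0015, "tz": 0.06, "roll": 0}]}}

```text
clock: 8.93
tcp_pos: [0.486, 0.1791, 0.1295]
tcp_rot: [-3.142, 0.0, -3.016]
ft_force: [1.3, 0.6, -0.7]
opening: 0.11
```

```bash
python3 - <<'E'
from h import *
import pickle
for i in range(4):
    p=arm.snapshot('wrist'); s=arm.sense(); print(s['clock'],s['tcp_pos'],s['tcp_rot'],s['ft_force'])
save(p,'w7'); pickle.dump(p,open('w7.pkl','wb'))
p=arm.snapshot('scene'); save(p,'s7'); im=cv2.imread('pics/s7.png')[190:290,320:420]; cv2.imwrite('pics/s7z.png',cv2.resize(im,None,fx=5,fy=5))
a=cv2.imread('pics/w7.png')[220:330,270:370]; cv2.imwrite('pics/w7z.png',cv2.resize(a,None,fx=5,fy=5,interpolation=cv2.INTER_NEAREST))
E
```

```text
8.9833 [0.48654598 0.17945884 0.13016334] [ 3.14138284e+00  1.59671955e-03 -3.01531607e+00] [-0.60253181  0.50127912  0.43694751]
9.0333 [0.48679673 0.17966963 0.13049848] [ 3.14131594e+00  2.41103637e-03 -3.01497991e+00] [ 0.96040703 -0.22348235 -0.02057194]
9.0833 [0.48678368 0.17981058 0.13057195] [ 3.14123772e+00  2.53917389e-03 -3.01483065e+00] [-0.34084269  0.3997439   0.16860446]
9.1333 [0.48669717 0.1798867  0.13054873] [ 3.14122445e+00  2.52394023e-03 -3.01462494e+00] [ 0.97267573  0.8764292  -0.85310644]
```

View pics/w7z.png

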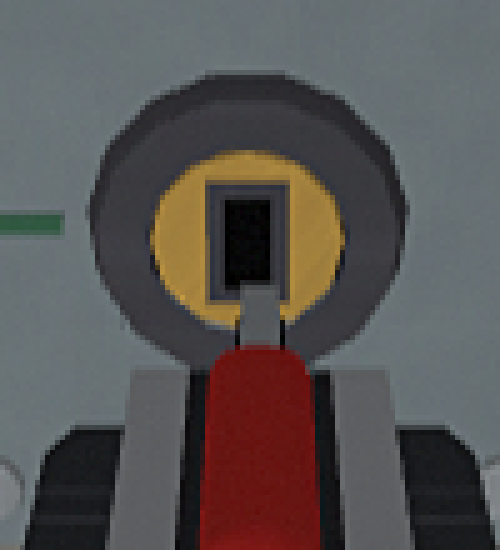

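View pics/s7z.png

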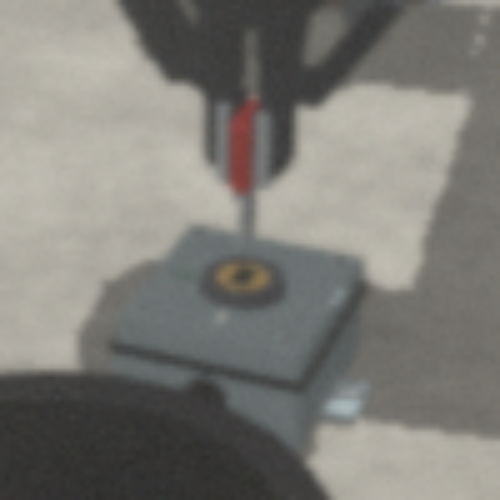

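Request:
{"method": "jog_arm", "body": {"rows": [{"gripper": 0, "tx": 0, "ty": -0.0014, "tz": 0.005, "roll": 0}, {"gripper": 0, "tx": 0, "ty": -0.0014, "tz": 0.005, "roll": 0}, {"gripper": 0, "tx": 0, "ty": -0.0014, "tz": 0.005, "roll": 0}, {"gripper": 0, "tx": 0, "ty": -0.0014, "tz": 0.005, "roll": 0}, {"gripper": 0, "tx": 0, "ty": -0.0014, "tz": 0.005, "roll": 0}]}}

```text
clock: 9.6
tcp_pos: [0.4858, 0.1784, 0.1243]
tcp_rot: [-3.142, -0.0, -3.014]
ft_force: [-0.2, -0.4, -1.2]
opening: 0.107
```

```bash
cat > look.py <<'E'
from h import *
import pickle,sys
n=sys.argv[1]
for i in range(4):
    p=arm.snapshot('wrist'); s=arm.sense(); print(s['clock'],np.round(s['tcp_pos'],4),np.round(s['tcp_rot'],4),np.round(s['ft_force'],1),np.round(s['ft_torque'],2),np.round(s['opening'],3))
save(p,'w'+n); pickle.dump(p,open('w%s.pkl'%n,'wb'))
a=cv2.imread('pics/w%s.png'%n)[220:330,270:370]; cv2.imwrite('pics/w%sz.png'%n,cv2.resize(a,None,fx=5,fy=5,interpolation=cv2.INTER_NEAREST))
E
python3 look.py 8
```

```text
9.65 [0.4858 0.1784 0.1243] [-3.1416  0.     -3.0143] [ 0.1 -0.6 -1.5] [0.05 0.01 0.01] 0.108
9.7 [0.4859 0.1784 0.1243] [ 3.1416e+00  1.0000e-04 -3.0143e+00] [-0.2  0.7 -0.2] [ 0.02 -0.06 -0.01] 0.108
9.75 [0.4859 0.1784 0.1243] [ 3.1416e+00  1.0000e-04 -3.0144e+00] [ 0.2 -0.7 -0.8] [ 0.02 -0.1   0.02] 0.108
9.8 [0.4859 0.1784 0.1243] [ 3.1416e+00  1.0000e-04 -3.0143e+00] [-0.4  0.5 -0.4] [-0.    0.01 -0.01] 0.11
```

View pics/w8z.png

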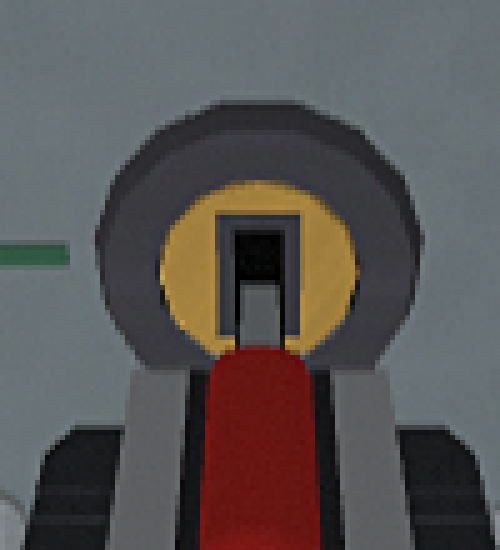

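```bash
python3 - <<'E'
from h import *
import pickle
p=pickle.load(open('w8.pkl','rb')); T=np.array([.4859,.1784]); y=-3.0143
X=np.array([np.cos(y),np.sin(y)]);Y=np.array([np.sin(y),-np.cos(y)])
for n,u,v,z in [('blade corner+5',322,276.8,.069),('bevel + end (7.8)',321.7,262.4,.056),('slot + end 5.8',321.7,266,.054),('brass + edge 11.5',321.5,256,.056),('bezel + edge 19.5',321.5,240.5,.056)]:
    e=atz(p,u,v,z)[:2]-T; print(n,np.round(e@X*1e3,2),np.round(e@Y*1e3,2))
E
```

```text
blade corner+5 5.16 1.77
bevel + end (7.8) 8.08 1.65
slot + end 5.8 5.03 1.65
brass + edge 11.5 11.97 1.53
bezel + edge 19.5 21.17 1.53
```

Request:
{"method": "jog_arm", "body": {"rows": [{"gripper": 0, "tx": 0, "ty": 0, "tz": 0.004, "roll": 0}, {"gripper": 0, "tx": 0, "ty": 0, "tz": 0.008, "roll": 0}, {"gripper": 0, "tx": 0, "ty": 0, "tz": 0.01, "roll": 0}, {"gripper": 0, "tx": 0, "ty": 0, "tz": 0.012, "roll": 0}, {"gripper": 0, "tx": 0, "ty": 0, "tz": 0.012, "roll": 0}, {"gripper": 0, "tx": 0, "ty": 0, "tz": 0.012, "roll": 0}]}}

```text
clock: 10.3
tcp_pos: [0.4856, 0.1783, 0.112]
tcp_rot: [-3.142, -0.001, -3.014]
ft_force: [0.0, -0.9, 0.7]
opening: 0.11
```

```bash
python3 look.py 9
```

```text
10.35 [0.4858 0.1783 0.1122] [-3.1416e+00 -2.0000e-04 -3.0144e+00] [ 0.6 -0.   0.6] [0.02 0.03 0.01] 0.105
10.4 [0.4859 0.1784 0.1123] [ 3.1416e+00  2.0000e-04 -3.0144e+00] [ 1.2  0.7 -0.4] [-0.02  0.06  0.02] 0.103
10.45 [0.486  0.1784 0.1124] [ 3.1416e+00  3.0000e-04 -3.0144e+00] [ 0.9 -0.6 -0.8] [ 0.02 -0.01 -0.04] 0.107
10.5 [0.486  0.1784 0.1124] [ 3.1415e+00  4.0000e-04 -3.0144e+00] [-0.3 -0.5 -1. ] [ 0.05 -0.02  0.01] 0.108
```

View pics/w9z.png

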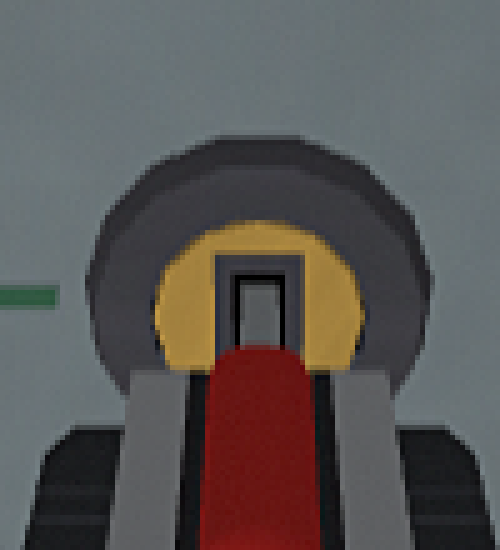

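Request:
{"method": "jog_arm", "body": {"rows": [{"gripper": 0, "tx": 0, "ty": 0, "tz": 0.002, "roll": 0}, {"gripper": 0, "tx": 0, "ty": 0, "tz": 0.003, "roll": 0}, {"gripper": 0, "tx": 0, "ty": 0, "tz": 0.004, "roll": 0}, {"gripper": 0, "tx": 0, "ty": 0, "tz": 0.005, "roll": 0}, {"gripper": 0, "tx": 0, "ty": 0, "tz": 0.005, "roll": 0}, {"gripper": 0, "tx": 0, "ty": 0, "tz": 0.005, "roll": 0}]}}

```text
clock: 11.0
tcp_pos: [0.4857, 0.1783, 0.1071]
tcp_rot: [-3.142, -0.0, -3.014]
ft_force: [-0.3, 1.0, -0.5]
opening: 0.107
```

Request:
{"method": "jog_arm", "body": {"rows": [{"gripper": 0, "tx": 0.0005, "ty": 0, "tz": 0, "roll": 0}, {"gripper": 0, "tx": 0.001, "ty": 0, "tz": 0, "roll": 0}, {"gripper": 0, "tx": 0.0015, "ty": 0, "tz": 0, "roll": 0}, {"gripper": 0, "tx": 0.0015, "ty": 0, "tz": 0, "roll": 0}, {"gripper": 0, "tx": 0.0015, "ty": 0, "tz": 0, "roll": 0}]}}

```text
clock: 11.42
tcp_pos: [0.4846, 0.1782, 0.1074]
tcp_rot: [3.142, 0.001, -3.014]
ft_force: [1.2, 0.2, -0.5]
opening: 0.11
```

Request:
{"method": "jog_arm", "body": {"rows": [{"gripper": 0, "tx": -0.001, "ty": 0, "tz": 0, "roll": 0}, {"gripper": 0, "tx": -0.002, "ty": 0, "tz": 0, "roll": 0}, {"gripper": 0, "tx": -0.003, "ty": 0, "tz": 0, "roll": 0}, {"gripper": 0, "tx": -0.003, "ty": 0, "tz": 0, "roll": 0}, {"gripper": 0, "tx": -0.003, "ty": 0, "tz": 0, "roll": 0}]}}

```text
clock: 11.83
tcp_pos: [0.4867, 0.1784, 0.1071]
tcp_rot: [-3.141, -0.002, -3.014]
ft_force: [-0.6, -0.7, 0.7]
opening: 0.109
```

Request:
{"method": "jog_arm", "body": {"rows": [{"gripper": 0, "tx": 0, "ty": 0, "tz": 0.001, "roll": 0}, {"gripper": 0, "tx": 0, "ty": 0, "tz": 0.002, "roll": 0}, {"gripper": 0, "tx": 0, "ty": 0, "tz": 0.002, "roll": 0}, {"gripper": 0, "tx": 0, "ty": 0, "tz": 0.002, "roll": 0}]}}

```text
clock: 12.17
tcp_pos: [0.4866, 0.1784, 0.1052]
tcp_rot: [-3.141, -0.002, -3.014]
ft_force: [-3.4, -0.7, 2.9]
opening: 0.109
```

Request:
{"method": "jog_arm", "body": {"rows": [{"gripper": 0, "tx": 0.001, "ty": 0, "tz": 0, "roll": 0}, {"gripper": 0, "tx": 0.002, "ty": 0, "tz": 0, "roll": 0}, {"gripper": 0, "tx": 0.003, "ty": 0, "tz": 0, "roll": 0}, {"gripper": 0, "tx": 0.003, "ty": 0, "tz": 0, "roll": 0}, {"gripper": 0, "tx": 0.003, "ty": 0, "tz": 0, "roll": 0}]}}

```text
clock: 12.58
tcp_pos: [0.4848, 0.1782, 0.1053]
tcp_rot: [3.142, 0.001, -3.014]
ft_force: [0.2, 0.5, -0.6]
opening: 0.106
```

```bash
python3 look.py 10
```

```text
12.6333 [0.4848 0.1782 0.1053] [ 3.1415e+00  1.1000e-03 -3.0144e+00] [ 0.8  1.5 -0.5] [ 0.04 -0.03 -0.02] 0.103
12.6833 [0.4848 0.1782 0.1053] [ 3.1415e+00  1.0000e-03 -3.0144e+00] [ 0.4 -0.3 -0.6] [-0.01  0.02 -0.05] 0.107
12.7333 [0.4848 0.1782 0.1053] [ 3.1415e+00  9.0000e-04 -3.0144e+00] [-0.7  0.3 -0.3] [ 0.05 -0.18  0.08] 0.103
12.7833 [0.4847 0.1782 0.1053] [ 3.1415e+00  9.0000e-04 -3.0144e+00] [ 0.1 -0.2 -0. ] [ 0.02 -0.05  0.  ] 0.109
```

Request:
{"method": "jog_arm", "body": {"rows": [{"gripper": 0, "tx": -0.0015, "ty": 0, "tz": 0, "roll": 0}, {"gripper": 0, "tx": -0.0025, "ty": 0, "tz": 0, "roll": 0}, {"gripper": 0, "tx": -0.0025, "ty": 0, "tz": 0.001, "roll": 0}, {"gripper": 0, "tx": -0.0025, "ty": 0, "tz": 0.001, "roll": 0}, {"gripper": 0, "tx": -0.0025, "ty": 0, "tz": 0.001, "roll": 0}]}}

```text
clock: 13.2
tcp_pos: [0.4862, 0.1784, 0.1047]
tcp_rot: [-3.141, -0.002, -3.014]
ft_force: [-2.5, -1.0, 5.3]
opening: 0.108
```

Request:
{"method": "jog_arm", "body": {"rows": [{"gripper": 0, "tx": 0.001, "ty": 0, "tz": 0, "roll": 0}, {"gripper": 0, "tx": 0.002, "ty": 0, "tz": 0, "roll": 0}, {"gripper": 0, "tx": 0.003, "ty": 0, "tz": 0, "roll": 0}, {"gripper": 0, "tx": 0.0035, "ty": 0, "tz": 0, "roll": 0}, {"gripper": 0, "tx": 0.0035, "ty": 0, "tz": 0, "roll": 0}]}}

```text
clock: 13.62
tcp_pos: [0.4845, 0.1783, 0.1046]
tcp_rot: [3.141, 0.003, -3.014]
ft_force: [2.1, 0.7, 0.7]
opening: 0.109
```

Request:
{"method": "jog_arm", "body": {"rows": [{"gripper": 0, "tx": -0.001, "ty": 0, "tz": 0, "roll": 0}, {"gripper": 0, "tx": -0.002, "ty": 0, "tz": 0, "roll": 0}, {"gripper": 0, "tx": -0.003, "ty": 0, "tz": 0, "roll": 0}, {"gripper": 0, "tx": -0.0035, "ty": 0, "tz": 0.001, "roll": 0}, {"gripper": 0, "tx": -0.0035, "ty": 0, "tz": 0.001, "roll": 0}, {"gripper": 0, "tx": -0.0035, "ty": 0, "tz": 0.001, "roll": 0}]}}

```text
clock: 14.12
tcp_pos: [0.4857, 0.1784, 0.1038]
tcp_rot: [-3.141, -0.004, -3.014]
ft_force: [-4.5, -0.2, 9.3]
opening: 0.113
```

Request:
{"method": "jog_arm", "body": {"rows": [{"gripper": 0, "tx": 0.001, "ty": 0, "tz": 0, "roll": 0}, {"gripper": 0, "tx": 0.002, "ty": 0, "tz": 0, "roll": 0}, {"gripper": 0, "tx": 0.003, "ty": 0, "tz": 0, "roll": 0}, {"gripper": 0, "tx": 0.0035, "ty": 0, "tz": 0, "roll": 0}, {"gripper": 0, "tx": 0.0035, "ty": 0, "tz": 0, "roll": 0}]}}

```text
clock: 14.53
tcp_pos: [0.4844, 0.1782, 0.1037]
tcp_rot: [3.141, 0.003, -3.014]
ft_force: [1.1, 1.1, 4.1]
opening: 0.106
```

Request:
{"method": "jog_arm", "body": {"rows": [{"gripper": 0, "tx": -0.001, "ty": 0, "tz": 0, "roll": 0}, {"gripper": 0, "tx": -0.002, "ty": 0, "tz": 0, "roll": 0}, {"gripper": 0, "tx": -0.003, "ty": 0, "tz": 0, "roll": 0}, {"gripper": 0, "tx": -0.004, "ty": 0, "tz": 0, "roll": 0}, {"gripper": 0, "tx": -0.0045, "ty": 0, "tz": 0, "roll": 0}, {"gripper": 0, "tx": -0.0045, "ty": 0, "tz": 0, "roll": 0}]}}

```text
clock: 15.03
tcp_pos: [0.4853, 0.1782, 0.1026]
tcp_rot: [-3.141, -0.007, -3.015]
ft_force: [-2.2, -0.4, 5.0]
opening: 0.108
```

Request:
{"method": "jog_arm", "body": {"rows": [{"gripper": 0, "tx": 0.001, "ty": 0, "tz": 0, "roll": 0}, {"gripper": 0, "tx": 0.002, "ty": 0, "tz": 0, "roll": 0}, {"gripper": 0, "tx": 0.003, "ty": 0, "tz": 0, "roll": 0}, {"gripper": 0, "tx": 0.004, "ty": 0, "tz": 0, "roll": 0}, {"gripper": 0, "tx": 0.004, "ty": 0, "tz": 0, "roll": 0}]}}

```text
clock: 15.45
tcp_pos: [0.4844, 0.1781, 0.1028]
tcp_rot: [3.142, 0.002, -3.014]
ft_force: [2.8, 0.9, -4.6]
opening: 0.104
```

Request:
{"method": "jog_arm", "body": {"rows": [{"gripper": 0, "tx": 0, "ty": 0, "tz": 0.001, "roll": 0}, {"gripper": 0, "tx": 0, "ty": 0, "tz": 0.001, "roll": 0}, {"gripper": 0, "tx": 0, "ty": 0, "tz": 0.001, "roll": 0}]}}

```text
clock: 15.7
tcp_pos: [0.4845, 0.1781, 0.1027]
tcp_rot: [3.142, 0.001, -3.014]
ft_force: [2.0, -0.1, 1.7]
opening: 0.108
```

Request:
{"method": "jog_arm", "body": {"rows": [{"gripper": 0, "tx": -0.001, "ty": 0, "tz": 0, "roll": 0}, {"gripper": 0, "tx": -0.002, "ty": 0, "tz": 0, "roll": 0}, {"gripper": 0, "tx": -0.003, "ty": 0, "tz": 0, "roll": 0}, {"gripper": 0, "tx": -0.004, "ty": 0, "tz": 0, "roll": 0}, {"gripper": 0, "tx": -0.004, "ty": 0, "tz": 0, "roll": 0}]}}

```text
clock: 16.12
tcp_pos: [0.4854, 0.1781, 0.1012]
tcp_rot: [-3.141, -0.006, -3.014]
ft_force: [-4.4, -0.3, 1.9]
opening: 0.109
```

Request:
{"method": "jog_arm", "body": {"rows": [{"gripper": 0, "tx": 0.001, "ty": 0, "tz": 0, "roll": 0}, {"gripper": 0, "tx": 0.002, "ty": 0, "tz": 0, "roll": 0}, {"gripper": 0, "tx": 0.003, "ty": 0, "tz": 0, "roll": 0}, {"gripper": 0, "tx": 0.004, "ty": 0, "tz": 0, "roll": 0}, {"gripper": 0, "tx": 0.004, "ty": 0, "tz": 0.001, "roll": 0}, {"gripper": 0, "tx": 0.004, "ty": 0, "tz": 0.001, "roll": 0}]}}

```text
clock: 16.62
tcp_pos: [0.4847, 0.1781, 0.1017]
tcp_rot: [-3.142, 0.002, -3.014]
ft_force: [0.5, -0.5, -1.6]
opening: 0.104
```

Request:
{"method": "jog_arm", "body": {"rows": [{"gripper": 0, "tx": -0.001, "ty": 0, "tz": 0, "roll": 0}, {"gripper": 0, "tx": -0.002, "ty": 0, "tz": 0, "roll": 0}, {"gripper": 0, "tx": -0.003, "ty": 0, "tz": 0, "roll": 0}, {"gripper": 0, "tx": -0.004, "ty": 0, "tz": 0, "roll": 0}, {"gripper": 0, "tx": -0.004, "ty": 0, "tz": 0, "roll": 0}]}}

```text
clock: 17.03
tcp_pos: [0.4862, 0.1784, 0.1008]
tcp_rot: [-3.141, -0.004, -3.015]
ft_force: [-4.7, -0.4, 2.7]
opening: 0.107
```

```bash
python3 look.py 11
```

```text
17.0833 [0.4862 0.1784 0.1008] [-3.1414 -0.0041 -3.0145] [-4.9  0.2  3.1] [-0.15  0.99 -0.06] 0.108
17.1333 [0.4861 0.1784 0.1008] [-3.1414 -0.0041 -3.0145] [-3.8 -1.3  2.6] [-0.14  0.95 -0.01] 0.107
17.1833 [0.4861 0.1784 0.1008] [-3.1414 -0.004  -3.0145] [-6.3 -0.5  1.6] [-0.11  1.    0.02] 0.106
17.2333 [0.4862 0.1784 0.1008] [-3.1414 -0.004  -3.0145] [-4.2 -1.5  1.9] [-0.14  0.95  0.  ] 0.105
```

View pics/w11z.png

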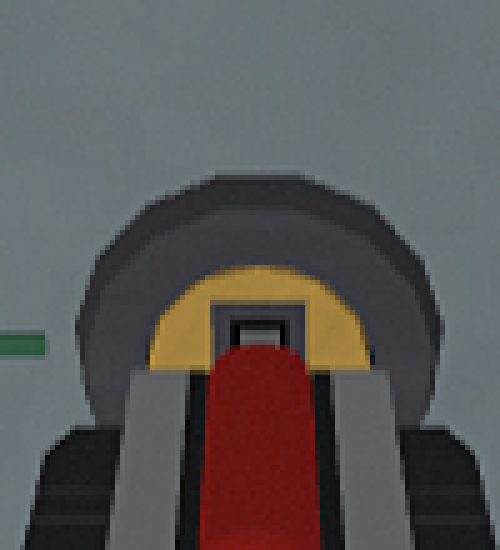

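Request:
{"method": "jog_arm", "body": {"rows": [{"gripper": 0, "tx": 0, "ty": 0, "tz": 0.001, "roll": 0}, {"gripper": 0, "tx": 0.001, "ty": 0, "tz": 0.001, "roll": 0}, {"gripper": 0, "tx": 0.002, "ty": 0, "tz": 0.001, "roll": 0}, {"gripper": 0, "tx": 0.003, "ty": 0, "tz": 0.001, "roll": 0}, {"gripper": 0, "tx": 0.004, "ty": 0, "tz": 0.001, "roll": 0}, {"gripper": 0, "tx": 0.0045, "ty": 0, "tz": 0.001, "roll": 0}, {"gripper": 0, "tx": 0.0045, "ty": 0, "tz": 0.001, "roll": 0}]}}

```text
clock: 17.82
tcp_pos: [0.4846, 0.1783, 0.101]
tcp_rot: [3.141, 0.003, -3.014]
ft_force: [0.7, 0.0, -0.9]
opening: 0.11
```

Request:
{"method": "jog_arm", "body": {"rows": [{"gripper": 0, "tx": -0.001, "ty": 0, "tz": 0, "roll": 0}, {"gripper": 0, "tx": -0.002, "ty": 0, "tz": 0, "roll": 0}, {"gripper": 0, "tx": -0.003, "ty": 0, "tz": 0, "roll": 0}, {"gripper": 0, "tx": -0.004, "ty": 0, "tz": 0, "roll": 0}, {"gripper": 0, "tx": -0.0045, "ty": 0, "tz": 0.001, "roll": 0}, {"gripper": 0, "tx": -0.0045, "ty": 0, "tz": 0.001, "roll": 0}]}}

```text
clock: 18.32
tcp_pos: [0.4866, 0.1784, 0.0987]
tcp_rot: [-3.141, -0.003, -3.014]
ft_force: [-4.6, 0.2, 1.5]
opening: 0.111
```

Request:
{"method": "jog_arm", "body": {"rows": [{"gripper": 0, "tx": 0.001, "ty": 0, "tz": 0, "roll": 0}, {"gripper": 0, "tx": 0.002, "ty": 0, "tz": 0, "roll": 0}, {"gripper": 0, "tx": 0.003, "ty": 0, "tz": 0, "roll": 0}, {"gripper": 0, "tx": 0.004, "ty": 0, "tz": 0, "roll": 0}, {"gripper": 0, "tx": 0.005, "ty": 0, "tz": 0, "roll": 0}, {"gripper": 0, "tx": 0.005, "ty": 0, "tz": 0, "roll": 0}]}}

```text
clock: 18.82
tcp_pos: [0.4845, 0.1783, 0.1001]
tcp_rot: [3.141, 0.004, -3.014]
ft_force: [1.9, -0.6, 0.4]
opening: 0.112
```

Request:
{"method": "jog_arm", "body": {"rows": [{"gripper": 0, "tx": -0.001, "ty": 0, "tz": 0, "roll": 0}, {"gripper": 0, "tx": -0.002, "ty": 0, "tz": 0, "roll": 0}, {"gripper": 0, "tx": -0.003, "ty": 0, "tz": 0, "roll": 0}, {"gripper": 0, "tx": -0.004, "ty": 0, "tz": 0, "roll": 0}, {"gripper": 0, "tx": -0.005, "ty": 0, "tz": 0.001, "roll": 0}, {"gripper": 0, "tx": -0.005, "ty": 0, "tz": 0.001, "roll": 0}]}}

```text
clock: 19.32
tcp_pos: [0.4868, 0.1784, 0.0983]
tcp_rot: [-3.141, -0.003, -3.015]
ft_force: [-3.3, -0.3, 3.9]
opening: 0.108
```

Request:
{"method": "jog_arm", "body": {"rows": [{"gripper": 0, "tx": 0.001, "ty": 0, "tz": 0, "roll": 0}, {"gripper": 0, "tx": 0.002, "ty": 0, "tz": 0, "roll": 0}, {"gripper": 0, "tx": 0.003, "ty": 0, "tz": 0, "roll": 0}, {"gripper": 0, "tx": 0.004, "ty": 0, "tz": 0, "roll": 0}, {"gripper": 0, "tx": 0.005, "ty": 0, "tz": 0, "roll": 0}, {"gripper": 0, "tx": 0.006, "ty": 0, "tz": 0, "roll": 0}, {"gripper": 0, "tx": 0.006, "ty": 0, "tz": 0, "roll": 0}]}}

```text
clock: 19.9
tcp_pos: [0.4842, 0.1783, 0.0994]
tcp_rot: [3.141, 0.006, -3.014]
ft_force: [4.7, -0.0, 2.6]
opening: 0.11
```

```bash
python3 look.py 12
```

```text
19.95 [0.4842 0.1783 0.0994] [ 3.141   0.0057 -3.0143] [4.8 0.2 2. ] [ 0.12 -1.05  0.02] 0.106
20.0 [0.4842 0.1783 0.0994] [ 3.141   0.0056 -3.0143] [ 4.9 -0.3  2.3] [ 0.09 -1.05  0.04] 0.11
20.05 [0.4842 0.1783 0.0994] [ 3.141   0.0055 -3.0143] [5.1 0.4 3.1] [ 0.08 -1.02  0.01] 0.108
20.1 [0.4842 0.1783 0.0994] [ 3.1411  0.0055 -3.0143] [5.5 1.3 3.2] [ 0.13 -1.01  0.05] 0.111
```

View pics/w12z.png

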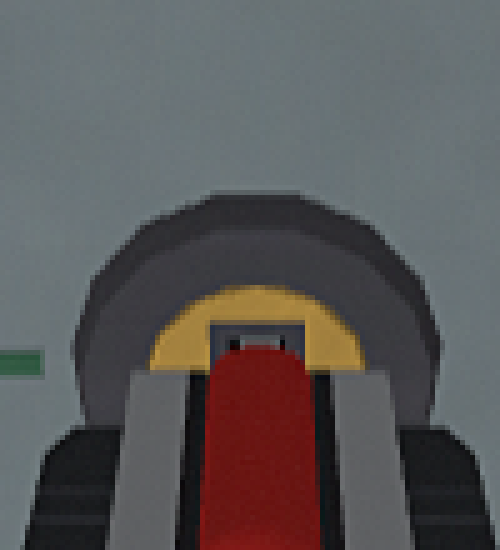

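Request:
{"method": "jog_arm", "body": {"rows": [{"gripper": 0, "tx": 0.001, "ty": 0, "tz": 0, "roll": 0}, {"gripper": 0, "tx": 0.001, "ty": 0, "tz": 0, "roll": 0}, {"gripper": 0, "tx": -0.001, "ty": 0, "tz": 0, "roll": 0}, {"gripper": 0, "tx": -0.003, "ty": 0, "tz": 0, "roll": 0}, {"gripper": 0, "tx": -0.005, "ty": 0, "tz": 0, "roll": 0}, {"gripper": 0, "tx": -0.005, "ty": 0, "tz": 0, "roll": 0}, {"gripper": 0, "tx": -0.005, "ty": 0, "tz": 0, "roll": 0}]}}

```text
clock: 20.68
tcp_pos: [0.4863, 0.1785, 0.0982]
tcp_rot: [3.142, -0.001, -3.014]
ft_force: [0.5, -0.0, 4.5]
opening: 0.107
```

Request:
{"method": "jog_arm", "body": {"rows": [{"gripper": 0, "tx": 0.002, "ty": 0, "tz": 0, "roll": 0}, {"gripper": 0, "tx": 0.004, "ty": 0, "tz": 0, "roll": 0}, {"gripper": 0, "tx": 0.006, "ty": 0, "tz": 0, "roll": 0}, {"gripper": 0, "tx": 0.006, "ty": 0, "tz": 0, "roll": 0}, {"gripper": 0, "tx": 0.006, "ty": 0, "tz": 0, "roll": 0}]}}

```text
clock: 21.1
tcp_pos: [0.4839, 0.1782, 0.0988]
tcp_rot: [3.141, 0.008, -3.014]
ft_force: [8.2, 0.7, -1.4]
opening: 0.107
```

Request:
{"method": "jog_arm", "body": {"rows": [{"gripper": 0, "tx": -0.002, "ty": 0, "tz": 0, "roll": 0}, {"gripper": 0, "tx": -0.004, "ty": 0, "tz": 0, "roll": 0}, {"gripper": 0, "tx": -0.006, "ty": 0, "tz": 0, "roll": 0}, {"gripper": 0, "tx": -0.006, "ty": 0, "tz": 0.001, "roll": 0}, {"gripper": 0, "tx": -0.006, "ty": 0, "tz": 0.001, "roll": 0}]}}

```text
clock: 21.52
tcp_pos: [0.4862, 0.1783, 0.0969]
tcp_rot: [-3.141, -0.001, -3.014]
ft_force: [1.7, -0.1, 2.9]
opening: 0.11
```

Request:
{"method": "jog_arm", "body": {"rows": [{"gripper": 0, "tx": 0.002, "ty": 0, "tz": 0, "roll": 0}, {"gripper": 0, "tx": 0.004, "ty": 0, "tz": 0, "roll": 0}, {"gripper": 0, "tx": 0.006, "ty": 0, "tz": 0, "roll": 0}, {"gripper": 0, "tx": 0.0065, "ty": 0, "tz": 0, "roll": 0}, {"gripper": 0, "tx": 0.0065, "ty": 0, "tz": 0, "roll": 0}]}}

```text
clock: 21.93
tcp_pos: [0.4838, 0.1781, 0.0978]
tcp_rot: [3.141, 0.009, -3.014]
ft_force: [8.2, 0.4, -4.4]
opening: 0.109
```

Request:
{"method": "jog_arm", "body": {"rows": [{"gripper": 0, "tx": -0.002, "ty": 0, "tz": 0, "roll": 0}, {"gripper": 0, "tx": -0.004, "ty": 0, "tz": 0, "roll": 0}, {"gripper": 0, "tx": -0.006, "ty": 0, "tz": 0, "roll": 0}, {"gripper": 0, "tx": -0.007, "ty": 0, "tz": 0.001, "roll": 0}, {"gripper": 0, "tx": -0.007, "ty": 0, "tz": 0.001, "roll": 0}]}}

```text
clock: 22.35
tcp_pos: [0.4857, 0.1782, 0.0951]
tcp_rot: [-3.141, -0.004, -3.014]
ft_force: [1.6, 0.3, -1.2]
opening: 0.109
```

Request:
{"method": "jog_arm", "body": {"rows": [{"gripper": 0, "tx": 0.002, "ty": 0, "tz": 0, "roll": 0}, {"gripper": 0, "tx": 0.004, "ty": 0, "tz": 0, "roll": 0}, {"gripper": 0, "tx": 0.006, "ty": 0, "tz": 0, "roll": 0}, {"gripper": 0, "tx": 0.007, "ty": 0, "tz": 0, "roll": 0}, {"gripper": 0, "tx": 0.007, "ty": 0, "tz": 0, "roll": 0}]}}

```text
clock: 22.77
tcp_pos: [0.4838, 0.1783, 0.0973]
tcp_rot: [3.141, 0.009, -3.014]
ft_force: [8.0, -0.0, -3.6]
opening: 0.108
```

Request:
{"method": "jog_arm", "body": {"rows": [{"gripper": 0, "tx": -0.002, "ty": 0, "tz": 0, "roll": 0}, {"gripper": 0, "tx": -0.004, "ty": 0, "tz": 0, "roll": 0}, {"gripper": 0, "tx": -0.006, "ty": 0, "tz": 0, "roll": 0}, {"gripper": 0, "tx": -0.008, "ty": 0, "tz": 0.001, "roll": 0}, {"gripper": 0, "tx": -0.008, "ty": 0, "tz": 0.001, "roll": 0}]}}

```text
clock: 23.18
tcp_pos: [0.4862, 0.1782, 0.0941]
tcp_rot: [-3.141, -0.005, -3.014]
ft_force: [-0.1, 0.9, 0.1]
opening: 0.107
```

Request:
{"method": "jog_arm", "body": {"rows": [{"gripper": 0, "tx": 0.002, "ty": 0, "tz": 0, "roll": 0}, {"gripper": 0, "tx": 0.004, "ty": 0, "tz": 0, "roll": 0}, {"gripper": 0, "tx": 0.006, "ty": 0, "tz": 0, "roll": 0}, {"gripper": 0, "tx": 0.007, "ty": 0, "tz": 0, "roll": 0}, {"gripper": 0, "tx": 0.007, "ty": 0, "tz": 0.001, "roll": 0}]}}

```text
clock: 23.6
tcp_pos: [0.4843, 0.1783, 0.0957]
tcp_rot: [3.141, 0.008, -3.014]
ft_force: [4.1, -0.2, 1.3]
opening: 0.107
```

Request:
{"method": "jog_arm", "body": {"rows": [{"gripper": 0, "tx": -0.002, "ty": 0, "tz": 0, "roll": 0}, {"gripper": 0, "tx": -0.004, "ty": 0, "tz": 0, "roll": 0}, {"gripper": 0, "tx": -0.006, "ty": 0, "tz": 0, "roll": 0}, {"gripper": 0, "tx": -0.008, "ty": 0, "tz": 0, "roll": 0}, {"gripper": 0, "tx": -0.008, "ty": 0, "tz": 0, "roll": 0}]}}

```text
clock: 24.02
tcp_pos: [0.4867, 0.1783, 0.0934]
tcp_rot: [-3.141, -0.007, -3.015]
ft_force: [-4.6, -0.2, 4.6]
opening: 0.107
```

Request:
{"method": "jog_arm", "body": {"rows": [{"gripper": 0, "tx": 0.002, "ty": 0, "tz": 0, "roll": 0}, {"gripper": 0, "tx": 0.004, "ty": 0, "tz": 0, "roll": 0}, {"gripper": 0, "tx": 0.006, "ty": 0, "tz": 0, "roll": 0}, {"gripper": 0, "tx": 0.007, "ty": 0, "tz": 0.001, "roll": 0}, {"gripper": 0, "tx": 0.007, "ty": 0, "tz": 0.001, "roll": 0}]}}

```text
clock: 24.43
tcp_pos: [0.4845, 0.1783, 0.0941]
tcp_rot: [3.141, 0.005, -3.014]
ft_force: [3.0, -0.1, -1.2]
opening: 0.107
```

Request:
{"method": "jog_arm", "body": {"rows": [{"gripper": 0, "tx": -0.002, "ty": 0, "tz": 0, "roll": 0}, {"gripper": 0, "tx": -0.004, "ty": 0, "tz": 0, "roll": 0}, {"gripper": 0, "tx": -0.006, "ty": 0, "tz": 0, "roll": 0}, {"gripper": 0, "tx": -0.008, "ty": 0, "tz": 0, "roll": 0}, {"gripper": 0, "tx": -0.008, "ty": 0, "tz": 0, "roll": 0}]}}

```text
clock: 24.85
tcp_pos: [0.4869, 0.1785, 0.0927]
tcp_rot: [-3.141, -0.009, -3.015]
ft_force: [-6.4, -0.3, 7.9]
opening: 0.106
```

```bash
python3 look.py 13
```

```text
24.9 [0.4869 0.1785 0.0928] [-3.1412 -0.0092 -3.0147] [-6.2 -0.3  7.3] [-0.05  1.19 -0.01] 0.109
24.95 [0.4868 0.1785 0.0928] [-3.1412 -0.0091 -3.0147] [-5.8 -0.5  7.3] [-0.04  1.13  0.  ] 0.106
25.0 [0.4869 0.1785 0.0928] [-3.1412 -0.0089 -3.0147] [-6.2 -0.2  6.4] [-0.01  1.1  -0.01] 0.107
25.05 [0.4868 0.1785 0.0928] [-3.1412 -0.0089 -3.0146] [-6.4  0.3  7. ] [-0.12  1.17 -0.  ] 0.105
```

View pics/w13z.png

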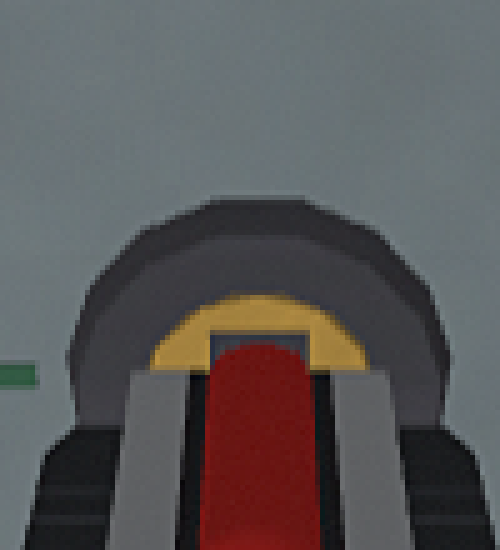

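Request:
{"method": "jog_arm", "body": {"rows": [{"gripper": 0, "tx": -0.001, "ty": 0, "tz": -0.0005, "roll": 0}, {"gripper": 0, "tx": -0.001, "ty": 0, "tz": -0.0005, "roll": 0}, {"gripper": 0, "tx": 0.002, "ty": 0, "tz": 0, "roll": 0}, {"gripper": 0, "tx": 0.004, "ty": 0, "tz": 0, "roll": 0}, {"gripper": 0, "tx": 0.006, "ty": 0, "tz": 0, "roll": 0}, {"gripper": 0, "tx": 0.008, "ty": 0, "tz": 0.001, "roll": 0}, {"gripper": 0, "tx": 0.008, "ty": 0, "tz": 0.001, "roll": 0}]}}

```text
clock: 25.63
tcp_pos: [0.4844, 0.1782, 0.0929]
tcp_rot: [3.141, 0.005, -3.014]
ft_force: [3.6, 0.6, -0.4]
opening: 0.104
```

Request:
{"method": "jog_arm", "body": {"rows": [{"gripper": 0, "tx": -0.002, "ty": 0, "tz": 0, "roll": 0}, {"gripper": 0, "tx": -0.004, "ty": 0, "tz": 0, "roll": 0}, {"gripper": 0, "tx": -0.006, "ty": 0, "tz": 0, "roll": 0}, {"gripper": 0, "tx": -0.008, "ty": 0, "tz": 0, "roll": 0}, {"gripper": 0, "tx": -0.0085, "ty": 0, "tz": 0, "roll": 0}]}}

```text
clock: 26.05
tcp_pos: [0.487, 0.1785, 0.092]
tcp_rot: [-3.141, -0.011, -3.015]
ft_force: [-7.0, -0.3, 11.7]
opening: 0.11
```

Request:
{"method": "jog_arm", "body": {"rows": [{"gripper": 0, "tx": 0.002, "ty": 0, "tz": 0, "roll": 0}, {"gripper": 0, "tx": 0.004, "ty": 0, "tz": 0, "roll": 0}, {"gripper": 0, "tx": 0.006, "ty": 0, "tz": 0, "roll": 0}, {"gripper": 0, "tx": 0.008, "ty": 0, "tz": 0.001, "roll": 0}, {"gripper": 0, "tx": 0.008, "ty": 0, "tz": 0.001, "roll": 0}]}}

```text
clock: 26.47
tcp_pos: [0.4844, 0.1782, 0.0918]
tcp_rot: [3.141, 0.004, -3.014]
ft_force: [3.1, 0.5, 0.1]
opening: 0.109
```

Request:
{"method": "jog_arm", "body": {"rows": [{"gripper": 0, "tx": -0.002, "ty": 0, "tz": 0, "roll": 0}, {"gripper": 0, "tx": -0.004, "ty": 0, "tz": 0, "roll": 0}, {"gripper": 0, "tx": -0.006, "ty": 0, "tz": 0, "roll": 0}, {"gripper": 0, "tx": -0.008, "ty": 0, "tz": 0, "roll": 0}, {"gripper": 0, "tx": -0.0085, "ty": 0, "tz": 0, "roll": 0}]}}

```text
clock: 26.88
tcp_pos: [0.4865, 0.1782, 0.0895]
tcp_rot: [-3.141, -0.012, -3.015]
ft_force: [-4.3, -0.5, 1.2]
opening: 0.114
```

Request:
{"method": "jog_arm", "body": {"rows": [{"gripper": 0, "tx": 0.002, "ty": 0, "tz": 0, "roll": 0}, {"gripper": 0, "tx": 0.004, "ty": 0, "tz": 0, "roll": 0}, {"gripper": 0, "tx": 0.006, "ty": 0, "tz": 0, "roll": 0}, {"gripper": 0, "tx": 0.008, "ty": 0, "tz": 0.001, "roll": 0}, {"gripper": 0, "tx": 0.0085, "ty": 0, "tz": 0.001, "roll": 0}]}}

```text
clock: 27.3
tcp_pos: [0.4846, 0.1782, 0.0909]
tcp_rot: [3.141, 0.005, -3.014]
ft_force: [2.8, 0.4, -2.5]
opening: 0.108
```

Request:
{"method": "jog_arm", "body": {"rows": [{"gripper": 0, "tx": -0.002, "ty": 0, "tz": 0, "roll": 0}, {"gripper": 0, "tx": -0.004, "ty": 0, "tz": 0, "roll": 0}, {"gripper": 0, "tx": -0.006, "ty": 0, "tz": 0, "roll": 0}, {"gripper": 0, "tx": -0.0075, "ty": 0, "tz": 0, "roll": 0}, {"gripper": 0, "tx": -0.0075, "ty": 0, "tz": 0, "roll": 0}]}}

```text
clock: 27.72
tcp_pos: [0.4868, 0.1783, 0.0891]
tcp_rot: [-3.141, -0.009, -3.015]
ft_force: [-7.0, -0.3, 1.4]
opening: 0.11
```

Request:
{"method": "jog_arm", "body": {"rows": [{"gripper": 0, "tx": 0.002, "ty": 0, "tz": 0, "roll": 0}, {"gripper": 0, "tx": 0.004, "ty": 0, "tz": 0, "roll": 0}, {"gripper": 0, "tx": 0.006, "ty": 0, "tz": 0.0005, "roll": 0}, {"gripper": 0, "tx": 0.0075, "ty": 0, "tz": 0.001, "roll": 0}, {"gripper": 0, "tx": 0.0075, "ty": 0, "tz": 0.001, "roll": 0}]}}

```text
clock: 28.13
tcp_pos: [0.4847, 0.1782, 0.0899]
tcp_rot: [3.141, 0.005, -3.014]
ft_force: [2.1, -0.7, -2.1]
opening: 0.108
```

Request:
{"method": "jog_arm", "body": {"rows": [{"gripper": 0, "tx": -0.002, "ty": 0, "tz": 0, "roll": 0}, {"gripper": 0, "tx": -0.004, "ty": 0, "tz": 0, "roll": 0}, {"gripper": 0, "tx": -0.006, "ty": 0, "tz": 0, "roll": 0}, {"gripper": 0, "tx": -0.007, "ty": 0, "tz": 0, "roll": 0}, {"gripper": 0, "tx": -0.007, "ty": 0, "tz": 0, "roll": 0}]}}

```text
clock: 28.55
tcp_pos: [0.4866, 0.1783, 0.0881]
tcp_rot: [-3.141, -0.008, -3.015]
ft_force: [-4.8, -0.5, 1.7]
opening: 0.108
```

Request:
{"method": "jog_arm", "body": {"rows": [{"gripper": 0, "tx": 0.002, "ty": 0, "tz": 0, "roll": 0}, {"gripper": 0, "tx": 0.005, "ty": 0, "tz": 0.0005, "roll": 0}, {"gripper": 0, "tx": 0.006, "ty": 0, "tz": 0.001, "roll": 0}, {"gripper": 0, "tx": 0.006, "ty": 0, "tz": 0.001, "roll": 0}, {"gripper": 0, "tx": 0.004, "ty": 0, "tz": 0.0015, "roll": 0}, {"gripper": 0, "tx": 0.004, "ty": 0, "tz": 0.0015, "roll": 0}]}}

```text
clock: 29.05
tcp_pos: [0.4858, 0.1784, 0.0878]
tcp_rot: [3.141, -0.001, -3.015]
ft_force: [-1.1, 0.9, -0.1]
opening: 0.107
```

Request:
{"method": "jog_arm", "body": {"rows": [{"gripper": 0, "tx": 0.001, "ty": 0, "tz": 0.001, "roll": 0}, {"gripper": 0, "tx": 0.001, "ty": 0, "tz": 0.001, "roll": 0}, {"gripper": 0, "tx": -0.001, "ty": 0, "tz": 0.001, "roll": 0}, {"gripper": 0, "tx": 0, "ty": 0, "tz": 0.001, "roll": 0}, {"gripper": 0, "tx": 0, "ty": 0, "tz": 0.001, "roll": 0}, {"gripper": 0, "tx": 0, "ty": 0, "tz": 0.001, "roll": 0}]}}

```text
clock: 29.55
tcp_pos: [0.4858, 0.1784, 0.087]
tcp_rot: [3.142, -0.0, -3.014]
ft_force: [-1.9, -0.4, 5.5]
opening: 0.107
```

```bash
python3 look.py 14
```

```text
29.6 [0.4858 0.1784 0.087 ] [ 3.1416e+00 -2.0000e-04 -3.0144e+00] [-1.9 -0.   4.6] [-0.05  0.36  0.  ] 0.106
29.65 [0.4858 0.1784 0.087 ] [ 3.1415e+00 -2.0000e-04 -3.0144e+00] [-2.3 -0.3  5.1] [-0.03  0.44  0.02] 0.113
29.7 [0.4858 0.1784 0.087 ] [ 3.1415e+00 -1.0000e-04 -3.0144e+00] [-2.2  0.   5.9] [-0.04  0.51  0.01] 0.109
29.75 [0.4858 0.1783 0.087 ] [ 3.1415e+00 -2.0000e-04 -3.0145e+00] [-2.8 -0.8  4.9] [-0.03  0.48  0.03] 0.109
```

View pics/w14.png

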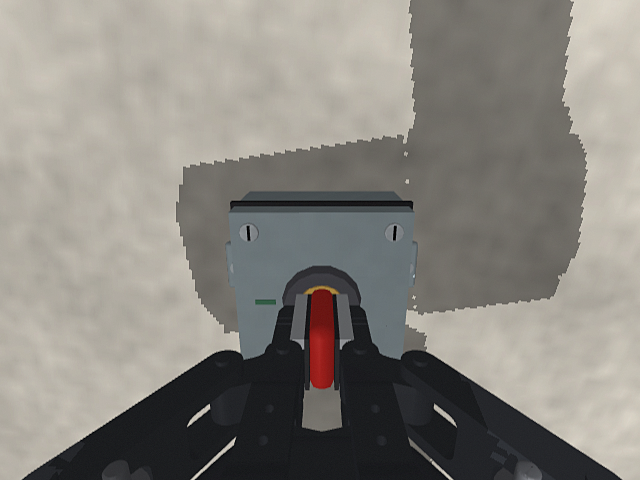

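Request:
{"method": "jog_arm", "body": {"rows": [{"gripper": 0, "tx": -0.002, "ty": 0, "tz": 0, "roll": 0}, {"gripper": 0, "tx": -0.004, "ty": 0, "tz": 0, "roll": 0}, {"gripper": 0, "tx": -0.002, "ty": 0, "tz": 0, "roll": 0}, {"gripper": 0, "tx": 0.001, "ty": 0, "tz": 0, "roll": 0}, {"gripper": 0, "tx": 0.003, "ty": 0, "tz": 0.0003, "roll": 0}, {"gripper": 0, "tx": 0.003, "ty": 0, "tz": 0.0006, "roll": 0}, {"gripper": 0, "tx": 0.001, "ty": 0, "tz": 0.0008, "roll": 0}, {"gripper": 0, "tx": 0, "ty": 0, "tz": 0.0008, "roll": 0}, {"gripper": 0, "tx": 0, "ty": 0, "tz": 0.0008, "roll": 0}, {"gripper": 0, "tx": 0, "ty": 0, "tz": 0.0008, "roll": 0}]}}

```text
clock: 30.58
tcp_pos: [0.4853, 0.1784, 0.0869]
tcp_rot: [3.142, -0.002, -3.015]
ft_force: [-3.1, -0.9, 11.4]
opening: 0.106
```

```bash
python3 look.py 15; python3 - <<'E'
from h import *
p=arm.snapshot('scene'); save(p,'s15'); im=cv2.imread('pics/s15.png')[190:290,320:420]; cv2.imwrite('pics/s15z.png',cv2.resize(im,None,fx=5,fy=5,interpolation=cv2.INTER_CUBIC))
E
```

```text
30.6333 [0.4853 0.1784 0.0869] [ 3.1415e+00 -2.2000e-03 -3.0146e+00] [-4.3 -0.6 11.7] [-0.15  0.59 -0.02] 0.106
30.6833 [0.4853 0.1784 0.0869] [ 3.1415e+00 -2.2000e-03 -3.0146e+00] [-3.2 -0.6 11.1] [-0.06  0.65  0.01] 0.105
30.7333 [0.4853 0.1784 0.0869] [ 3.1415e+00 -2.1000e-03 -3.0146e+00] [-3.4 -0.2 11.5] [-0.14  0.65  0.04] 0.108
30.7833 [0.4853 0.1784 0.0869] [ 3.1415e+00 -2.2000e-03 -3.0146e+00] [-4.1 -0.4 11.7] [-0.01  0.64  0.  ] 0.11
```

View pics/s15z.png

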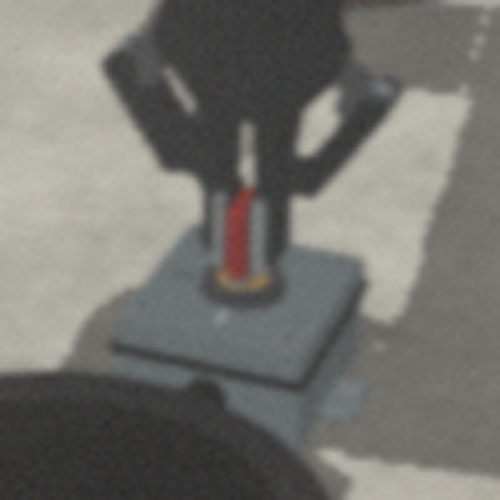

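Request:
{"method": "jog_arm", "body": {"force": 80, "rows": [{"gripper": 0, "tx": 0.0005, "ty": 0, "tz": -0.0003, "roll": 0}, {"gripper": 0, "tx": 0.0005, "ty": 0, "tz": -0.0003, "roll": 0}, {"gripper": 0, "tx": 0.0005, "ty": 0, "tz": -0.0003, "roll": 0.08}, {"gripper": 0, "tx": 0.0005, "ty": 0, "tz": -0.0003, "roll": 0.16}, {"gripper": 0, "tx": 0.0005, "ty": 0, "tz": -0.0003, "roll": 0.24}, {"gripper": 0, "tx": 0.0005, "ty": 0, "tz": -0.0003, "roll": 0.32}, {"gripper": 0, "tx": 0.0005, "ty": 0, "tz": -0.0003, "roll": 0.4}, {"gripper": 0, "tx": 0.0005, "ty": 0, "tz": -0.0003, "roll": 0.4}]}}

```text
clock: 31.5
tcp_pos: [0.4854, 0.1789, 0.087]
tcp_rot: [3.141, -0.001, 2.865]
ft_force: [-2.0, 1.6, 8.0]
opening: 0.108
```

```bash
python3 look.py 16
```

```text
31.55 [0.4854 0.1789 0.087 ] [ 3.1406e+00 -8.0000e-04  2.8677e+00] [-1.9  1.9  8.3] [0.26 0.39 0.05] 0.107
31.6 [0.4854 0.1789 0.087 ] [ 3.1406e+00 -7.0000e-04  2.8682e+00] [-2.1  1.6  8.2] [ 0.3   0.37 -0.  ] 0.105
31.65 [0.4854 0.1789 0.087 ] [ 3.1406e+00 -8.0000e-04  2.8682e+00] [-2.1  2.2  8.1] [0.29 0.31 0.04] 0.104
31.7 [0.4854 0.1789 0.087 ] [ 3.1406e+00 -8.0000e-04  2.8682e+00] [-2.   1.2  8.2] [0.37 0.41 0.02] 0.105
```

View pics/w16z.png

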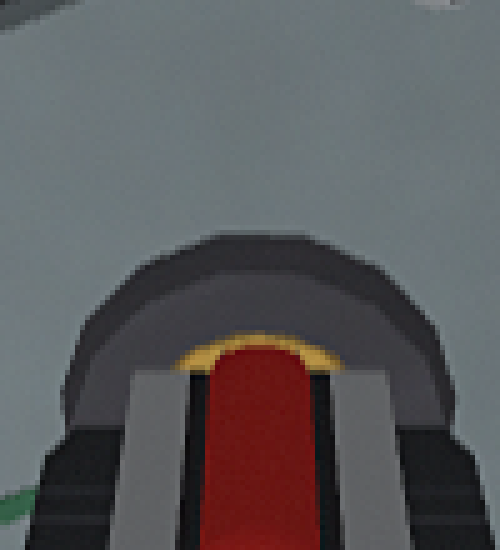

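Request:
{"method": "jog_arm", "body": {"rows": [{"gripper": 0, "tx": 0, "ty": 0, "tz": 0, "roll": 0.1}, {"gripper": 0, "tx": 0, "ty": 0, "tz": 0, "roll": 0.2}, {"gripper": 0, "tx": 0, "ty": 0, "tz": 0, "roll": 0.3}, {"gripper": 0, "tx": 0, "ty": 0, "tz": 0, "roll": 0.4}, {"gripper": 0, "tx": 0, "ty": 0, "tz": 0, "roll": 0.5}, {"gripper": 0, "tx": 0, "ty": 0, "tz": 0, "roll": 0.6}, {"gripper": 0, "tx": 0, "ty": 0, "tz": 0, "roll": 0.7}, {"gripper": 0, "tx": 0, "ty": 0, "tz": 0, "roll": 0.8}, {"gripper": 0, "tx": 0, "ty": 0, "tz": 0, "roll": 0.9}, {"gripper": 0, "tx": 0, "ty": 0, "tz": 0, "roll": 1.0}, {"gripper": 0, "tx": 0, "ty": 0, "tz": 0, "roll": 1.1}, {"gripper": 0, "tx": 0, "ty": 0, "tz": 0, "roll": 1.17}, {"gripper": 0, "tx": 0, "ty": 0, "tz": 0, "roll": 1.17}]}}

```text
clock: 32.78
tcp_pos: [0.4867, 0.1795, 0.0871]
tcp_rot: [3.138, -0.002, 1.697]
ft_force: [-0.2, 3.2, 4.6]
opening: 0.106
```

```bash
python3 look.py 17
```

```text
32.8333 [0.4867 0.1794 0.087 ] [ 3.1384e+00 -1.9000e-03  1.6997e+00] [1.3 3.3 5.5] [ 0.77 -0.23 -0.  ] 0.102
32.8833 [0.4867 0.1794 0.087 ] [ 3.1384e+00 -1.9000e-03  1.7001e+00] [0.7 4.6 5.4] [ 0.92 -0.22  0.04] 0.104
32.9333 [0.4867 0.1794 0.087 ] [ 3.1383e+00 -1.9000e-03  1.6999e+00] [0.6 4.7 5.7] [ 0.9  -0.15  0.04] 0.104
32.9833 [0.4867 0.1794 0.0871] [ 3.1382e+00 -1.9000e-03  1.6999e+00] [0.5 5.4 5.2] [ 0.93 -0.24  0.07] 0.109
```

View pics/w17.png

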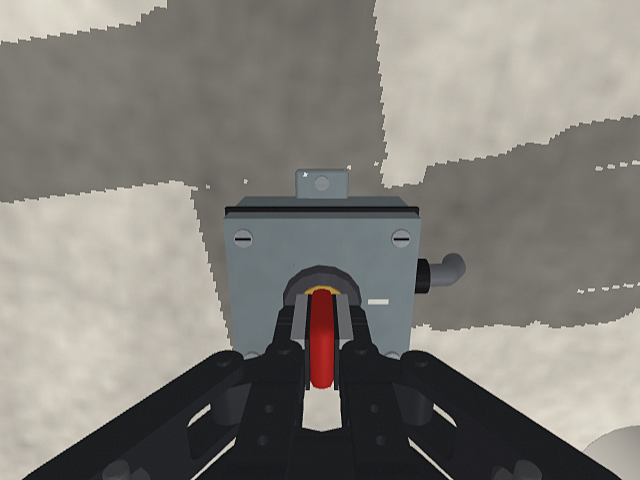

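Request:
{"method": "jog_arm", "body": {"rows": [{"gripper": 0, "tx": 0, "ty": 0, "tz": 0, "roll": 0.05}, {"gripper": 0, "tx": 0, "ty": 0, "tz": 0, "roll": 0.1}, {"gripper": 0, "tx": 0, "ty": 0, "tz": 0, "roll": 0.1}, {"gripper": 0, "tx": 0, "ty": 0, "tz": 0, "roll": 0.1}]}}

```text
clock: 33.32
tcp_pos: [0.4868, 0.1794, 0.0871]
tcp_rot: [3.138, -0.002, 1.6]
ft_force: [2.0, 4.1, 5.1]
opening: 0.107
```

```bash
python3 look.py 18
```

```text
33.3667 [0.4868 0.1794 0.0871] [ 3.1381e+00 -2.2000e-03  1.5999e+00] [0.7 4.9 6.3] [ 0.83 -0.28  0.05] 0.108
33.4167 [0.4868 0.1794 0.0871] [ 3.1382e+00 -2.2000e-03  1.5999e+00] [0.4 4.9 4.9] [ 0.89 -0.18  0.09] 0.102
33.4667 [0.4868 0.1794 0.0871] [ 3.1381e+00 -2.2000e-03  1.5999e+00] [1.6 5.1 5. ] [ 0.91 -0.24  0.06] 0.104
33.5167 [0.4868 0.1794 0.0871] [ 3.1382e+00 -2.2000e-03  1.5999e+00] [0.5 4.3 5. ] [ 0.94 -0.27  0.09] 0.103
```

Request:
{"method": "jog_arm", "body": {"rows": [{"gripper": 0, "tx": 0, "ty": 0, "tz": 0, "roll": 0.04}, {"gripper": 0, "tx": 0, "ty": 0, "tz": 0, "roll": 0.08}, {"gripper": 0, "tx": 0, "ty": 0, "tz": 0, "roll": 0.08}, {"gripper": 0, "tx": 0, "ty": 0, "tz": 0, "roll": 0.08}]}}

```text
clock: 33.85
tcp_pos: [0.4869, 0.1794, 0.0871]
tcp_rot: [3.138, -0.003, 1.52]
ft_force: [1.6, 4.2, 5.0]
opening: 0.107
```

```bash
python3 look.py 19
```

```text
33.9 [0.4869 0.1794 0.0871] [ 3.1381e+00 -2.5000e-03  1.5199e+00] [2.  5.3 4.3] [ 0.91 -0.3   0.04] 0.105
33.95 [0.4869 0.1794 0.0871] [ 3.1381e+00 -2.5000e-03  1.5199e+00] [2.1 5.1 4.6] [ 0.89 -0.25  0.04] 0.101
34.0 [0.4869 0.1794 0.0871] [ 3.1381e+00 -2.5000e-03  1.5199e+00] [1.2 4.4 4.6] [ 0.89 -0.32  0.05] 0.106
34.05 [0.4869 0.1794 0.0871] [ 3.1381e+00 -2.5000e-03  1.5199e+00] [1.5 4.1 4.9] [ 0.9  -0.36  0.03] 0.105
```

View pics/w19z.png

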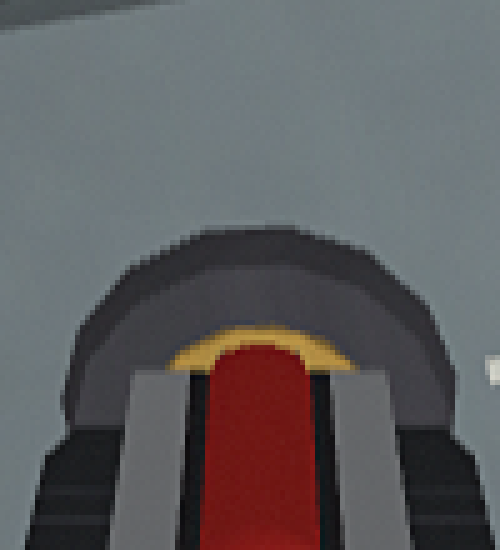

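Request:
{"method": "jog_arm", "body": {"rows": [{"gripper": 0, "tx": 0, "ty": 0, "tz": 0, "roll": 0.03}, {"gripper": 0, "tx": 0, "ty": 0, "tz": 0, "roll": 0.06}, {"gripper": 0, "tx": 0, "ty": 0, "tz": 0, "roll": 0.06}]}}

```text
clock: 34.3
tcp_pos: [0.487, 0.1794, 0.0871]
tcp_rot: [3.138, -0.003, 1.459]
ft_force: [1.6, 4.4, 5.0]
opening: 0.103
```

```bash
cat > t.py <<'E'
from h import *
L=[]
for i in range(8):
    arm.snapshot('wrist'); s=arm.sense(); L.append([s['ft_torque'][2],s['tau'][5],s['tcp_rot'][2],s['tcp_pos'][2],s['ft_force'][2],s['opening']])
print(s['clock'],np.round(np.mean(L,0),4),np.round(np.std(L,0),3), np.round(s['ft_force'],1))
E
python3 t.py
```

```text
34.7 [0.1065 0.1083 1.4602 0.0871 4.1283 0.106 ] [0.034 0.013 0.    0.    0.482 0.002] [2.3 4.7 4.3]
```

Request:
{"method": "jog_arm", "body": {"rows": [{"gripper": 0, "tx": 0, "ty": 0, "tz": 0, "roll": 0.03}, {"gripper": 0, "tx": 0, "ty": 0, "tz": 0, "roll": 0.06}, {"gripper": 0, "tx": 0, "ty": 0, "tz": 0, "roll": 0.06}]}}

```text
clock: 34.95
tcp_pos: [0.4871, 0.1793, 0.0871]
tcp_rot: [3.138, -0.003, 1.4]
ft_force: [1.7, 4.4, 4.4]
opening: 0.106
```

```bash
python3 t.py; python3 look.py 20
```

```text
35.35 [0.1974 0.2136 1.4008 0.0871 4.4533 0.1038] [0.028 0.013 0.    0.    0.499 0.003] [2.1 4.6 3.6]
35.4 [0.4871 0.1793 0.0871] [ 3.1381e+00 -2.7000e-03  1.4008e+00] [2.5 4.4 3.4] [ 0.85 -0.31  0.24] 0.104
35.45 [0.4871 0.1793 0.0871] [ 3.1381e+00 -2.6000e-03  1.4008e+00] [2.4 4.4 4.2] [ 0.88 -0.38  0.19] 0.102
35.5 [0.4871 0.1793 0.0871] [ 3.1380e+00 -2.6000e-03  1.4008e+00] [1.4 3.9 4.5] [ 0.89 -0.35  0.26] 0.104
35.55 [0.487  0.1793 0.0871] [ 3.1381e+00 -2.6000e-03  1.4008e+00] [1.4 4.2 4.9] [ 0.91 -0.37  0.22] 0.107
```

View pics/w20.png

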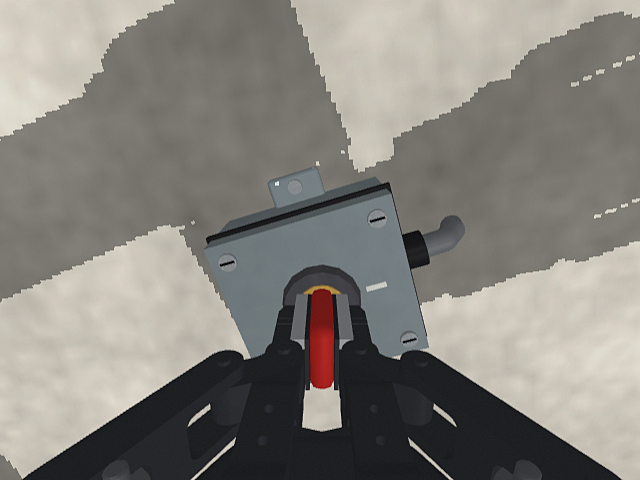

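```bash
python3 - <<'E'
from h import *
p=arm.snapshot('scene'); save(p,'s20')
for q in ['key_red','key_blue','key_black','mug','scoop','saltjar','molcajete','press']:
    r=arm.spot_in(p,q); print(q,[(np.round(x['bbox']).tolist(),round(x['confidence'],2)) for x in r[:1]])
E
python3 t.py
```

```text
key_red []
key_blue [([257.0, 199.0, 266.0, 218.0], 0.57)]
key_black [([232.0, 200.0, 243.0, 216.0], 0.74)]
mug [([222.0, 259.0, 267.0, 325.0], 0.65)]
scoop [([462.0, 250.0, 561.0, 288.0], 0.58)]
saltjar [([202.0, 210.0, 277.0, 235.0], 0.65)]
molcajete [([268.0, 265.0, 387.0, 368.0], 0.72)]
press [([70.0, 215.0, 220.0, 310.0], 0.95)]
36.4 [0.2058 0.2075 1.4008 0.0871 4.1794 0.105 ] [0.026 0.    0.    0.    0.24  0.003] [1.5 4.1 4.6]
```

View pics/s20.png

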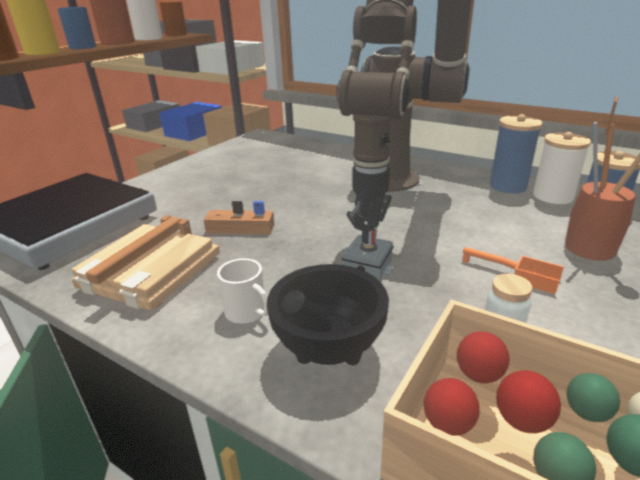

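The scene view shows the red key gripped in the lock at (370,240). The black and blue keys are still in the block at (238,208) and (260,208), and everything else is where it was. The torque has held steady at the stop, so I'm handing in.

```bash
python3 -c "
from rig import arm
print(arm.sign_off())"
```

```text
the job is handed in; nothing more can be done
None
```

I took the red key from the block and worked it down past the three pins with small end-to-end swings. I turned it clockwise only after it was home, and handed in still gripping it at 80 N, fully in and turned. The hand-in reported no verdict.

**Last checks**
- **Fully in:** the tool height settled at 87 mm, which is the height worked out for a home key. Before turning, an extra 0.8 mm of push moved it no further and raised the force from about 5 to 11 N. The last reading was a light 4 N push, still at 87 mm.
- **Turned:** the gripper went 1.87 rad, more than a quarter turn because of the play between blade and slot. The torque rose from about 0.05 to 0.2 N m and held steady, so I take it the plug is on its stop. The cameras could not show the plug's angle itself.
- **Forces:** the highest force I read during the wiggling was about 14 N, against the 30 N that counts as forcing. I read forces only between moves, so brief peaks in between are not recorded.
- **Surroundings:** the black and blue keys are still in their slots, and nothing else on the ledge looks moved.
- **Time:** about 36 s of the 67 s.

**What disagreed**
- The wrist camera placed things about 1.5 mm to one side of the tool's own reading, so I lined the blade up with the slot by eye in the picture.
- In the final scene picture the network missed the red key, mostly hidden by the fingers, and took the key block for the salt jar. I could see both correctly in the picture.
- I made the first few swings with the sides reversed, sinking on the first pin's side; the highest force I read there was about 10 N.

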